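Clamp a finger-jointed board with a draw latch

TASK

Stand the finger-jointed board on its long edge in the slot of the clamping jig, flat on the bed, in the middle of the stretch that the latch leaves free, and let go of it. Then hook the latch's loop behind the keeper on the sliding jaw and snap the lever down over centre, fully home, so that the jaw holds the board tight; leave everything else on the bench where it is.

Things in the scene. Friction and masses are not known exactly. Their poses are not given: they have to be found in the camera images.
- jig: Wooden clamping jig fixed to the bench; origin under the centre of its bed (195 along x, 215 along y, 12 mm thick), z up. A fixed fence (top 45 mm above the bench) fills x = -93 to -5 mm; a sliding jaw of that height, 50 mm deep, faces it; between them is the slot, its floor the bed. The draw latch lies along x in the lane y = +60 mm; the board goes in the slot at about y = -45 mm.
- jig_slot (a point): Point in the jig on the bed's top, at the fence's face, in the middle of the place for the board (jig axes: +x from fence to jaw, y along the slot). The board's middle belongs 15 mm (against the fence) to 29 mm from here in x, within 30 mm in y, 32.5 mm above.
- jaw (a joint): Travel of the sliding jaw towards the fence, m: 0 = fully open (slot 44 mm wide; the slot is 44 mm less this value); about 0.014 when it closes on the board. Friction about 1 N. The latch's pull brings it in; no need to push it by hand.
- board_mid (a point): Centre of the loose pine board with comb-like fingers at both ends, standing on its long edge: 30 mm thick (its x), 110 mm long (its y, 10 mm of it fingers at each end), 65 mm tall (its z), 0.12 kg. Once in the slot its top is 32 mm above fence and jaw.
- lever_pivot (a point): Pivot of the latch's lever, on the fence, 72 mm above the bench; the pivot runs along the jig's y. The point turns with the lever.
- lever (a joint): Angle of the latch's lever, rad: 0 = flat, fully home, handle pointing along the jig's -x; pi/2 = handle straight up; larger = leaning to the jaw (limit 2.8). Friction (0.035 N m) keeps it where it is left. With loop hooked and board in, it resists (at most about 6 N at the handle) down to about 0.35 rad (dead centre), then snaps down by itself.
- lever_grip (a point): Centre of the lever's black handle: 20 mm wide (along the jig's y), 10 mm thick, 34 mm long; can be pinched across its width from above and led about the pivot. At lever angle q it lies, from the pivot, -60 cos q + 2 sin q mm along the jig's x and 60 sin q + 2 cos q mm up.
- loop_bar (a point): Middle of the crossbar (7 mm round, along the jig's y) at the end of the steel loop, whose two flat side straps (8 mm deep; 36 mm over their outsides, 28 mm between) run 8 mm past the bar. The straps can be pinched at the bar, across the jig's y, from above, and the bar led anywhere 75 to 103 mm from lever_pivot, the lever following. At the start the loop stands up.
- loop (a joint): Angle between loop and lever, rad: the loop's angle above the jig's +x direction is this value minus the lever angle. The loop hinges on the lever 20 mm from the pivot, 20 degrees below the handle's line; the bar is 85 mm from that hinge. Friction 0.03 N m holds it. The loop is sprung and can stretch 16 mm (1.4 N/mm).
- keeper_seat (a point): On the jaw: where the bar's middle lies when hooked, 72 mm above the bench, 87 mm (jaw fully open) from the pivot; axes as the jig's. The keeper, a post 16 mm wide and 19 mm tall on the -x side, leans 20 degrees over this point (tip 3 mm past it): bring the bar down at least 8 mm beyond in +x, then back under. A flat block top 3.5 mm below reaches 16 mm past; jaw top 27 mm below.
- offcut_mid (a point): Centre of a plain wooden offcut without fingers, 36 x 100 x 52 mm; not wanted, leave it.
- tape_mid (a point): Centre of a black tape measure, about 70 mm across, 28 mm high; leave it.
- glue: White glue bottle, 60 mm across, 170 mm high, origin under its base; leave it.
- screwdriver: Red-handled screwdriver lying down, 220 mm; leave it.
- mallet: Hammer lying down, 260 mm; leave it.
- dust_brush: Brush lying down, 220 mm; leave it.
- square: Joiner's try square lying at the back, wooden stock 100 mm and steel blade 150 mm; leave it.
Mind the look-alikes: they are no part of the job. Leave any blue look-alike of the part that bears board_mid alone.

How it is judged:
On the way, in this order (a step that is already met when the one before it is completed fails the run):
1. the board stands in the slot on the bed, let go (x of board_mid in the frame of jig_slot between 0.008 and 0.036 m and y of board_mid in the frame of jig_slot between -0.035 and 0.035 m and z of board_mid in the frame of jig_slot between 0.027 and 0.038 m and angle between board_mid's own z axis and vertical below 0.12 rad and angle between the y axis of board_mid and the y axis of jig, either way round below 0.15 rad and contact force between the fingers and board below 0.1 N), for 0.2 s.
2. the loop's crossbar is down behind the keeper, the lever not yet closed (x of loop_bar in the frame of keeper_seat between -0.005 and 0.014 m and z of loop_bar in the frame of keeper_seat between -0.008 and 0.008 m and value of joint lever above 0.6 rad), for 0.2 s.
At the end, for the whole second after the job is handed in: Board upright on the bed in the slot (within 5 mm in height, 35 mm along the slot, 7 degrees), released; the loop's bar behind the keeper; lever within 0.12 rad of fully down; jaw pressing the board with over 4 N; all at rest, nothing else moved by over 30 mm (x of board_mid in the frame of jig_slot between 0.008 and 0.036 m and y of board_mid in the frame of jig_slot between -0.035 and 0.035 m and z of board_mid in the frame of jig_slot between 0.027 and 0.038 m and angle between board_mid's own z axis and vertical below 0.12 rad and angle between the y axis of board_mid and the y axis of jig, either way round below 0.15 rad and x of loop_bar in the frame of keeper_seat between -0.005 and 0.014 m and z of loop_bar in the frame of keeper_seat between -0.008 and 0.008 m and value of joint lever below 0.12 rad and contact force between jaw and board above 4 N and linear speed of board below 0.01 m/s); the robot touches nothing.
It fails at once if something else on the bench was moved by more than 30 mm (distance of any of offcut_mid, tape_mid, glue, screwdriver, mallet, dust_brush, square from where it was at the start of the episode above 0.03 m).
It also fails if it takes over 72 s, if anything falls off the work surface, if the arm or the gripper's body presses on something with over 40 N, if the wrist force passes 120 N, or if a joint passes its speed limit or range.

ROBOT

A 7-joint arm with a two-finger parallel gripper is mounted at the origin on the work surface. World frame = base frame: x ahead of the robot, y to its left, z up, the work surface at z = 0. Lengths are in m, angles in rad, forces in N, time in s.
With the tool pointing down it reaches from about 0.4 to 0.85 m from the base axis. Payload 10.4 kg.
Tool frame: the origin (TCP) lies on the mounting face of the last link; the fingertips stand 173 mm ahead of it and the grasp point (between the pads) lies 155 mm ahead of it (robot.tcp_to_grasp is the distance from the TCP to the grasp point, in m); z points along the fingers, x is the direction in which the jaws open and shut, and the axes are right-handed (so a half turn about z gives the same grasp; the last joint's range is limited). The gripper opens to 85 mm and grips with 20 to 120 N. Pads are 22 mm wide; open, the fingers measure 114 mm over their backs; the gripper's body (76 mm by 85 mm) begins 54 mm behind the grasp point. The pads swing forward as they close: fully open they stand 13 mm farther back than shut.
Start: joints at [1.119, 0.332, -0.065, 1.46, 0.022, 1.35, -0.088], TCP at [0.26, -0.568, 0.405] pointing down, gripper open.
Joint ranges: [-2.6, 2.6], [-0.5, 2.12], [-1.47, 1.34], [0.16, 2.42], [-1.27, 4.41], [0.06, 2.06], [-2.6, 2.6]. Speed limits (rad/s): [2.22, 2.22, 2.79, 2.79, 3.14, 3.14, 3.14].

INTERFACE

Orientations are given as a unit quaternion [w, x, y, z].
In Python, from cell import robot gives the robot as it stands.
- The arm moves only by the shell command python3 -m inch 'ROWS'. ROWS is JSON, a list of rows, each a list of 3 entries, a list of its own where there are three numbers: the shift along the tool's x, y, z in cm, then the turn about the tool's z in degrees, then the closure, from 0 (fully open) to 1 (shut). In form: [[[dx, dy, dz], spin, jaw], ...]. A call has exactly 5 rows; each row shifts and turns the pose as measured when the row begins, along the tool's axes as they then stand; what a row does not reach is not made up. A row lasts 1/10 s, in which the tool goes at most 50 mm and 8.59 degrees, less where a joint would pass 70% of its speed; a pose out of reach is approached as far as the arm can. A call is refused whole if a number of a shift passes 5 or a number of a turn 8.59, either way. A call with a gripper value outside its range is refused whole. The fingers move at their own pace and stop on an object; the grip force is fixed at half the most. Time passes only in rows, so rows that do not move let the fingers close, or fill a call up. It gives the time, the measured TCP pose, the force and the opening at its end, in the units of the state.
- robot.get_state(): the state, without advancing time (a new reading comes with each control period).
- robot.get_image(name): name is "scene" or "top" or "wrist"; returns the picture (400x640x3 uint8, red, green, blue); there is no depth.
- robot.calibration(name): a dict with "intrinsics" (3x3 intrinsics, pixels), "eye" and "rotation" of the camera in the world. Camera axes: x right, y down, z forward; pixel columns grow to the right and rows downward; lengths in m; the calibration is good to about 2 mm. The wrist camera is an equidistant fisheye: a pixel r from the principal point sees the ray r / f radians off the axis. A picture is of the moment at which its call begins: read the wrist's pose just before it. calibration takes no time and is no camera call; for the wrist camera it gives the pose at the moment of the call.
- robot.finish_job(): hands the job in, once; it reports no verdict.
The state is a dict: "time_s": time; "joint_positions": joint angles; "joint_velocities": joint speeds; "joint_torque": joint torques, N m; "ee_pos": TCP position; "tcp_rot": TCP orientation; "contact_force": force on the tool from outside, world axes, zero at the start; "wrist_torque": the same for the moment, N m; "grip_width": opening from 0.0 (shut) to 1.0 (fully open).
Only numpy, scipy, OpenCV 4.12 (cv2) and the standard library are available. Lean on these libraries where they do the work, as an engineer would, in place of code of your own. Each camera call takes 0.05 s, during which the arm holds its last target. There are 200 camera calls.

## Working session

There is one attempt and no reset: what is moved stays moved. The work goes in short steps, Python scripts to look and compute and a shell command to move; the robot and the scene stay as the last step left them, time stands still between calls to the robot, and variables do not carry over. Pictures are saved under pics/ and viewed, about 8 in all and at most 12, crops included, and the job is handed in when it is done.

```bash
ls; mkdir -p pics
python3 - <<'E'
from cell import robot
import cv2
s=robot.get_state(); print(s['time_s'],s['ee_pos'],s['tcp_rot'],s['grip_width'],robot.tcp_to_grasp)
for n in ("scene","top"):
    im=robot.get_image(n); cv2.imwrite(f"pics/{n}0.png",im[:,:,::-1])
    print(n,robot.calibration(n))
E
```

```text
pics
0.0 [ 0.25983079 -0.56828981  0.4039212 ] [-3.46068848e-04  8.41371704e-01 -5.40456462e-01 -5.90658948e-04] 1.0022092953848358 0.1547
scene {'intrinsics': array([[390.74397228,   0.        , 317.13241415],
       [  0.        , 390.74397228, 201.47131218],
       [  0.        ,   0.        ,   1.        ]]), 'eye': array([ 1.28468098e+00, -1.24174012e-03,  9.73299591e-01]), 'rotation': array([-0.24105101,  0.65772926,  0.66930759, -0.24761658])}
top {'intrinsics': array([[514.68075261,   0.        , 325.1793108 ],
       [  0.        , 514.68075261, 197.40236207],
       [  0.        ,   0.        ,   1.        ]]), 'eye': array([ 0.19771104, -0.02386507,  1.73115393]), 'rotation': array([ 0.07331497, -0.69606377,  0.71096835, -0.06814801])}
```

View pics/scene0.png

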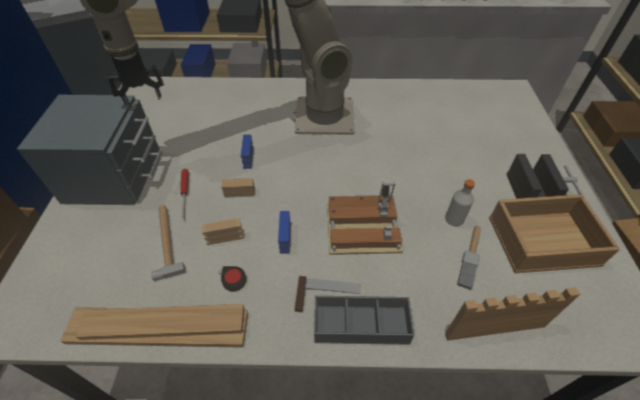

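View pics/top0.png

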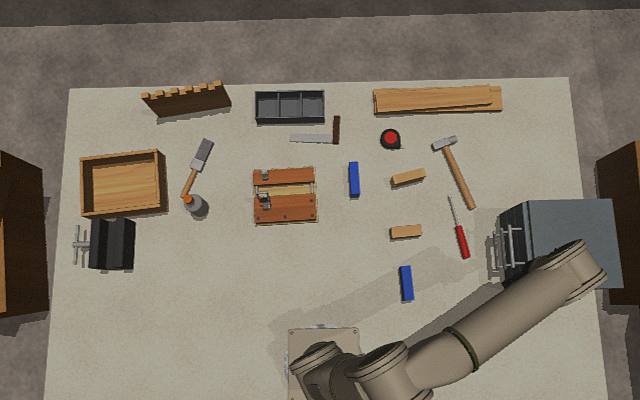

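```bash
cat > h.py <<'E'
from cell import robot
import numpy as np, cv2
from scipy.spatial.transform import Rotation as R
def rot(q): return R.from_quat(np.roll(q,-1)).as_matrix()
def ray(cal,u,v):
    K=cal['intrinsics']; return rot(cal['rotation'])@np.array([(u-K[0,2])/K[0,0],(v-K[1,2])/K[1,1],1])
def onplane(n,u,v,z,cal=None):
    c=cal or robot.calibration(n); d=ray(c,u,v); e=np.array(c['eye']); return e+d*(z-e[2])/d[2]
def proj(n,P,cal=None):
    c=cal or robot.calibration(n); p=(np.atleast_2d(P)-c['eye'])@rot(c['rotation']); q=p@c['intrinsics'].T; return q[:,:2]/q[:,2:]
def crop(im,x0,y0,w,h,s): return cv2.resize(im[y0:y0+h,x0:x0+w],None,fx=s,fy=s,interpolation=cv2.INTER_CUBIC)
E
python3 - <<'E'
from h import *
a=cv2.imread('pics/scene0.png');b=cv2.imread('pics/top0.png')
A=np.hstack([crop(a,195,170,67,75,6)[:,:400],crop(b,380,160,50,90,5)[:450]]) if 0 else None
W=np.zeros((600,800,3),np.uint8)
W[:300,:400]=crop(a,195,170,80,60,5); 
W[:300,400:]=crop(a,195,205,80,60,5)
W[300:,:400]=crop(b,380,155,80,60,5)
W[300:,400:]=crop(b,245,160,80,60,5) 
cv2.imwrite('pics/c1.png',W)
cv2.imwrite('pics/c2.png',np.vstack([crop(b,245,160,80,70,8)[:0+560,:640]]))
E
```

```text
(no output)
```

View pics/c1.png

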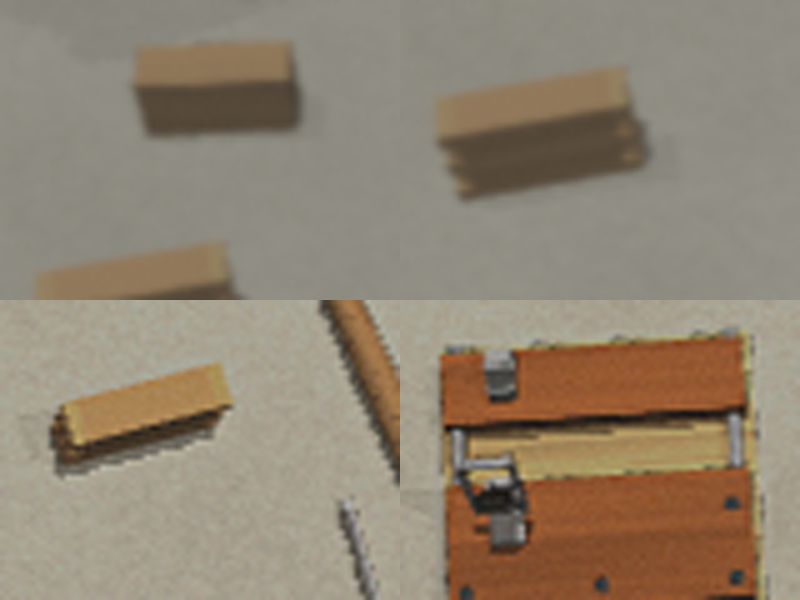

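The fingered board (scene 222,231 / top 408,177) shows comb ends and standing pose; the plain one (scene 238,187 / top 406,231) is the offcut; the two blue ones (top 354,180; 406,284) are look-alikes. The jig has its fence near the robot and its latch on the left (+y).

Run:
```python
from h import *
S=[(202,224.6),(240.6,218.6),(241.4,225.6),(203,233)]
T=[(393,175.6),(424,167.6),(426,176),(395,184)]
for n,L in(("scene",S),("top",T)):
    P=np.array([onplane(n,*p,.065) for p in L])[:,:2]; print(n,P.round(4).tolist(),P.mean(0).round(4))
    for i in range(4): d=P[(i+1)%4]-P[i]; print(np.linalg.norm(d).round(4),np.degrees(np.arctan2(d[1],d[0])).round(1))
J=[(253.4,171),(313.4,167),(314.4,182),(253.6,185),(254.4,197),(315.4,192.6)]
P=np.array([onplane("top",*p,.045) for p in J])[:,:2];print(P.round(4).tolist())
for i in(0,3,4):
    d=P[i]-P[{0:1,3:2,4:5}[i]];print(np.linalg.norm(d),np.degrees(np.arctan2(d[1],d[0])))
```

```text
scene [[0.6047, -0.3518], [0.5808, -0.2426], [0.6065, -0.2365], [0.6346, -0.3426]] [ 0.6067 -0.2934]
0.1118 102.3
0.0264 13.3
0.1098 -75.1
0.0313 -163.0
top [[0.6053, -0.2422], [0.6304, -0.3468], [0.6014, -0.3518], [0.5765, -0.2475]] [ 0.6034 -0.2971]
0.1075 -76.5
0.0294 -170.3
0.1072 103.5
0.0293 10.4
[[0.6368, 0.2259], [0.6462, 0.0227], [0.594, 0.0202], [0.5882, 0.2249], [0.5469, 0.2219], [0.5575, 0.0174]]
0.2034081237702635 92.63722198009852
0.20478088765059502 91.61438110179799
0.2047449854980674 92.94418240482894
```

View pics/c2.png

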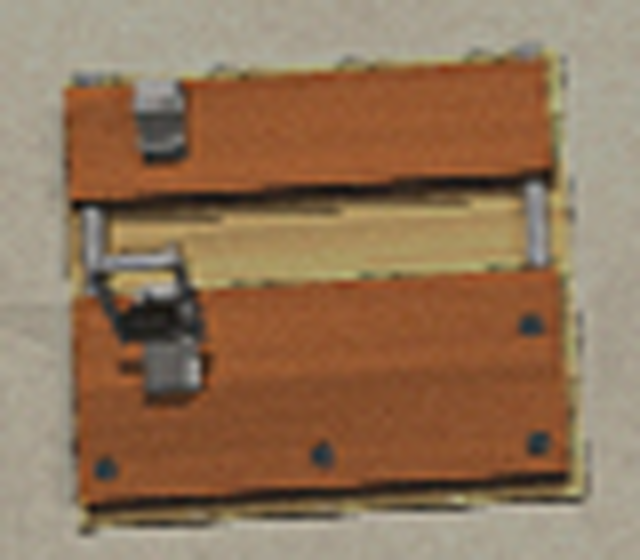

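```bash
cat >> h.py <<'E'
from scipy.optimize import least_squares
def pose():
    s=robot.get_state(); M=rot(s['tcp_rot']); g=np.array(s['ee_pos'])+M[:,2]*robot.tcp_to_grasp
    return g,np.degrees(np.arctan2(M[1,0],M[0,0])),M,s
def plan(tgt,yaw,jaw,start=None,step=4.6):
    "rows from current (or start=(grasp,yaw)) to grasp point tgt, tool down"
    g,y,M,s=pose()
    if start is not None: g,y=np.array(start[0]),start[1]
    d=(np.array(tgt)-g)*100; dy=(yaw-y+180)%360-180
    n=max(int(np.ceil(np.linalg.norm(d)/step-1e-6)),int(np.ceil(abs(dy)/8.5-1e-6)),1); n5=-(-n//5)*5
    out=[]
    for i in range(n5):
        a=np.radians(y+dy*i/n5); D=d/n5
        out.append([[round(D[0]*np.cos(a)+D[1]*np.sin(a),2),round(D[0]*np.sin(a)-D[1]*np.cos(a),2),round(-D[2],2)],round(-dy/n5,2),jaw])
    for k in range(0,n5,5): print(str(out[k:k+5]).replace(' ',''))
def show():
    g,y,M,s=pose(); print('t',round(s['time_s'],2),'g',g.round(4),'yaw',round(y,2),'tilt',round(np.degrees(np.arccos(-M[2,2])),2),'F',np.round(s['contact_force'],1),'w',round(s['grip_width'],3))
E
python3 - <<'E'
from h import *
c=robot.calibration('top')
uv=[(65,88),(548,60),(553,178),(70,205),(75,297),(560,268),(570,475),(80,505)]
uv=np.array([(245+u/8-.44,160+v/8-.44) for u,v in uv])
X=[89,89,39,39,-5,-5,-93,-93]; sg=[1,-1,-1,1,1,-1,-1,1]
def f(p):
    a=p[2];h=p[3]
    P=[[p[0]+x/1e3*np.cos(a)-s*h*np.sin(a),p[1]+x/1e3*np.sin(a)+s*h*np.cos(a),.045] for x,s in zip(X,sg)]
    return (proj('top',P,c)-uv).ravel()
r=least_squares(f,[.55,.12,.04,.1]); print(r.x.round(4),np.degrees(r.x[2]),np.abs(r.fun).max(),r.fun.round(1))
P=np.array
a=r.x[2]
J=lambda x,y,z:[r.x[0]+(x*np.cos(a)-y*np.sin(a))/1e3,r.x[1]+(x*np.sin(a)+y*np.cos(a))/1e3,z/1e3]
# check in scene camera: jaw & fence corners
print(proj('scene',[J(x,s*r.x[3]*1e3,45) for x,s in zip(X,sg)]).round(1).tolist())
print('slot tgt',J(17,-45,12))
show()
plan([.605,-.295,.14],13.3,0.0)
E
```

```text
[0.5549 0.1226 0.0385 0.1018] 2.2075011741955177 0.9034154678415973 [ 0.2 -0.4 -0.1 -0.5  0.1 -0.9  0.  -0.7 -0.2  0.6 -0.1  0.6  0.1  0.7
  0.   0.6]
[[402.1, 241.2], [331.1, 242.5], [330.4, 228.5], [399.4, 227.2], [397.1, 215.6], [329.8, 216.7], [328.7, 194.9], [392.8, 193.8]]
slot tgt [np.float64(0.5736430725806164), np.float64(0.07825156436236402), 0.012]
t 0.1 g [ 0.2597 -0.5681  0.2493] yaw -65.43 tilt 0.08 F [ 0.1 -0.2 -1. ] w 1.001
[[[np.float64(-1.05),np.float64(-4.28),np.float64(1.09)],np.float64(-7.87),0.0],[[np.float64(-0.45),np.float64(-4.38),np.float64(1.09)],np.float64(-7.87),0.0],[[np.float64(0.15),np.float64(-4.4),np.float64(1.09)],np.float64(-7.87),0.0],[[np.float64(0.75),np.float64(-4.34),np.float64(1.09)],np.float64(-7.87),0.0],[[np.float64(1.34),np.float64(-4.19),np.float64(1.09)],np.float64(-7.87),0.0]]
[[[np.float64(1.9),np.float64(-3.97),np.float64(1.09)],np.float64(-7.87),0.0],[[np.float64(2.43),np.float64(-3.67),np.float64(1.09)],np.float64(-7.87),0.0],[[np.float64(2.91),np.float64(-3.31),np.float64(1.09)],np.float64(-7.87),0.0],[[np.float64(3.33),np.float64(-2.88),np.float64(1.09)],np.float64(-7.87),0.0],[[np.float64(3.7),np.float64(-2.39),np.float64(1.09)],np.float64(-7.87),0.0]]
```

```bash
sed -i 's/out.append(\[\[round(\(.*\)),jaw\])/out.append([[round(\1),jaw])/; s/print(str(out\[k:k+5\]).replace/print(__import__("json").dumps(out[k:k+5],default=float).replace/' h.py
python3 - <<'E'
from h import *
plan([.27,-.40,.27],-25,0)
plan([.605,-.295,.14],13.3,0.0,start=([.27,-.40,.27],-25))
E
```

```text
[[[-2.97,-1.58,-0.41],-8.09,0],[[-2.72,-1.99,-0.41],-8.09,0],[[-2.41,-2.35,-0.41],-8.09,0],[[-2.06,-2.67,-0.41],-8.09,0],[[-1.66,-2.93,-0.41],-8.09,0]]
[[[2.59,-2.37,1.3],-3.83,0.0],[[2.74,-2.19,1.3],-3.83,0.0],[[2.88,-2.0,1.3],-3.83,0.0],[[3.01,-1.8,1.3],-3.83,0.0],[[3.13,-1.6,1.3],-3.83,0.0]]
[[[3.23,-1.39,1.3],-3.83,0.0],[[3.31,-1.17,1.3],-3.83,0.0],[[3.38,-0.94,1.3],-3.83,0.0],[[3.44,-0.72,1.3],-3.83,0.0],[[3.48,-0.48,1.3],-3.83,0.0]]
```

```bash
python3 -m inch '[[[-3,-1.6,-0.4],-8.1,0],[[-2.7,-2,-0.4],-8.1,0],[[-2.4,-2.3,-0.4],-8.1,0],[[-2.1,-2.7,-0.4],-8.1,0],[[-1.7,-2.9,-0.4],-8.1,0]]'
python3 -c "
from h import *
show(); plan([.605,-.295,.14],13.3,0.0)"
```

```text
time_s: 0.6
ee_pos: [0.267, -0.3971, 0.4203]
tcp_rot: [-0.002, 0.978, -0.206, -0.003]
contact_force: [1.1, 0.1, 0.6]
grip_width: 1.002
t 0.6 g [ 0.2661 -0.3962  0.2656] yaw -23.82 tilt 0.47 F [1.1 0.1 0.6] w 1.002
[[[2.69,-2.29,1.26],-3.71,0.0],[[2.83,-2.12,1.26],-3.71,0.0],[[2.97,-1.93,1.26],-3.71,0.0],[[3.08,-1.73,1.26],-3.71,0.0],[[3.19,-1.53,1.26],-3.71,0.0]]
[[[3.28,-1.32,1.26],-3.71,0.0],[[3.36,-1.1,1.26],-3.71,0.0],[[3.42,-0.88,1.26],-3.71,0.0],[[3.47,-0.66,1.26],-3.71,0.0],[[3.51,-0.43,1.26],-3.71,0.0]]
```

```bash
python3 -m inch '[[[2.7,-2.3,1.2],-3.7,0],[[2.8,-2.1,1.2],-3.7,0],[[3,-1.9,1.2],-3.7,0],[[3.1,-1.7,1.2],-3.7,0],[[3.2,-1.5,1.2],-3.7,0]]' >/dev/null
python3 -m inch '[[[3.3,-1.3,1.2],-3.7,0],[[3.4,-1.1,1.2],-3.7,0],[[3.4,-0.9,1.2],-3.7,0],[[3.5,-0.7,1.2],-3.7,0],[[3.5,-0.4,1.2],-3.7,0]]' >/dev/null
python3 -c "
from h import *
show(); c=robot.calibration('wrist'); im=robot.get_image('wrist'); cv2.imwrite('pics/w1.png',im[:,:,::-1]); print(c); plan([.605,-.295,.057],13.3,0.0)"
```

```text
t 1.6 g [ 0.6111 -0.2864  0.141 ] yaw 14.53 tilt 0.37 F [-0.  -0.7 -0.1] w 1.004
{'intrinsics': array([[309.70691629,   0.        , 317.04504519],
       [  0.        , 309.70691629, 197.9206491 ],
       [  0.        ,   0.        ,   1.        ]]), 'eye': array([ 0.5907306 , -0.20662197,  0.26412928]), 'rotation': array([0.16054792, 0.97884668, 0.12566939, 0.01705123])}
[[[-0.26,0.21,1.61],0.35,0.0],[[-0.26,0.21,1.61],0.35,0.0],[[-0.25,0.21,1.61],0.35,0.0],[[-0.25,0.21,1.61],0.35,0.0],[[-0.25,0.21,1.61],0.35,0.0]]
```

View pics/w1.png

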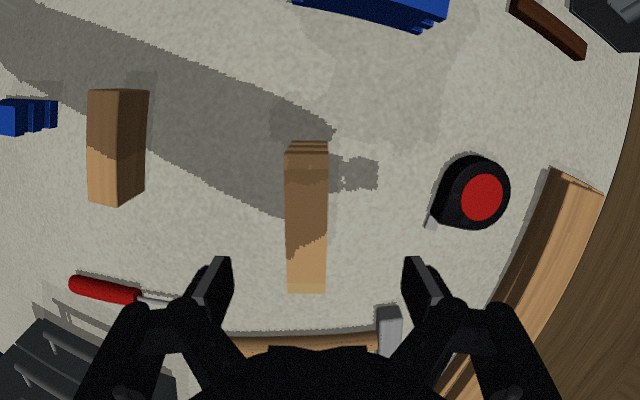

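The board lies between the opened fingers (top face ~ (285,152),(327,152),(325,293),(288,293)); the offcut (118,150) and blue ones are elsewhere. Check with the fisheye model and descend.

```bash
cat >> h.py <<'E'
def wray(c,u,v):
    K=c['intrinsics']; d=np.array([u-K[0,2],v-K[1,2]]); r=np.hypot(*d); th=r/K[0,0]
    return rot(c['rotation'])@np.array([*(np.sin(th)*d/max(r,1e-9)),np.cos(th)])
def wplane(c,u,v,z): d=wray(c,u,v); e=np.array(c['eye']); return e+d*(z-e[2])/d[2]
def wproj(c,P):
    p=(np.atleast_2d(P)-c['eye'])@rot(c['rotation']); r=np.hypot(p[:,0],p[:,1]); th=np.arctan2(r,p[:,2]); K=c['intrinsics']
    return np.c_[K[0,2]+K[0,0]*th*p[:,0]/r,K[1,2]+K[0,0]*th*p[:,1]/r]
E
python3 -c "
from h import *
c=robot.calibration('wrist')
P=np.array([wplane(c,u,v,.065) for u,v in [(285,152),(327,152),(325,293),(288,293)]]);print(P.round(4),P.mean(0))
d=P[1]-P[2];print(np.degrees(np.arctan2(d[1],d[0])),np.linalg.norm(P[1]-P[2]),np.linalg.norm(P[0]-P[1]))
show(); plan([*P.mean(0)[:2],.057],13.3,0)
"
```

```text
[[ 0.5814 -0.2411  0.065 ]
 [ 0.6075 -0.2341  0.065 ]
 [ 0.6354 -0.3385  0.065 ]
 [ 0.6079 -0.3463  0.065 ]] [ 0.60802662 -0.29000656  0.065     ]
104.96645548069388 0.10811475910583418 0.02698893335295394
t 1.65 g [ 0.6147 -0.2817  0.1376] yaw 15.06 tilt 0.5 F [-3.9  6.3 -2.4] w 0.999
[[[-0.17,0.13,1.61],0.35,0],[[-0.17,0.13,1.61],0.35,0],[[-0.17,0.13,1.61],0.35,0],[[-0.17,0.13,1.61],0.35,0],[[-0.17,0.13,1.61],0.35,0]]
```

```bash
python3 -m inch '[[[-0.2,0.2,1.6],0.3,0],[[-0.2,0.2,1.6],0.3,0],[[-0.2,0.2,1.6],0.3,0],[[-0.2,0.2,1.6],0.3,0],[[0,0.1,1.2],0,0]]' >/dev/null
python3 -c "
from h import *
show(); plan([.607,-.292,.059],14,0)"
```

```text
t 2.15 g [ 0.6062 -0.2934  0.0542] yaw 13.66 tilt 0.65 F [-0.3  0.4 -0.4] w 0.998
[[[0.02,-0.02,-0.1],-0.07,0],[[0.02,-0.02,-0.1],-0.07,0],[[0.02,-0.02,-0.1],-0.07,0],[[0.02,-0.02,-0.1],-0.07,0],[[0.02,-0.02,-0.1],-0.07,0]]
```

```bash
python3 -m inch '[[[0,0,-0.3],0,0],[[0,0,-0.2],0,0.3],[[0,0,0],0,1],[[0,0,0],0,1],[[0,0,0],0,1]]' >/dev/null
python3 -m inch '[[[0,0,0],0,1],[[0,0,0],0,1],[[0,0,0],0,1],[[0,0,0],0,1],[[0,0,0],0,1]]'
python3 -c "
from h import *
show(); g,y,M,s=pose(); plan([g[0],g[1],.13],y,1)"
```

```text
time_s: 3.15
ee_pos: [0.6071, -0.2954, 0.2151]
tcp_rot: [-0.003, 0.993, 0.118, -0.004]
contact_force: [0.4, 0.1, -0.8]
grip_width: 0.342
t 3.15 g [ 0.6057 -0.2947  0.0604] yaw 13.55 tilt 0.58 F [ 0.4  0.1 -0.8] w 0.342
[[[0.0,0.0,-1.39],-0.0,1],[[0.0,0.0,-1.39],-0.0,1],[[0.0,0.0,-1.39],-0.0,1],[[0.0,0.0,-1.39],-0.0,1],[[0.0,0.0,-1.39],-0.0,1]]
```

```bash
python3 -m inch '[[[0,0,-2.2],0,1],[[0,0,-2.2],0,1],[[0,0,-2.2],0,1],[[0,0,-2.2],0,1],[[0,0,-2.2],0,1]]' >/dev/null
python3 -c "
from h import *
show(); plan([.5736,.0783,.17],2.2,1)"
```

```text
t 3.65 g [ 0.6043 -0.2942  0.169 ] yaw 13.58 tilt 1.1 F [ 1.3  0.6 -1.5] w 0.338
[[[0.58,-3.69,-0.01],1.14,1],[[0.5,-3.7,-0.01],1.14,1],[[0.43,-3.71,-0.01],1.14,1],[[0.36,-3.72,-0.01],1.14,1],[[0.28,-3.73,-0.01],1.14,1]]
[[[0.21,-3.73,-0.01],1.14,1],[[0.13,-3.74,-0.01],1.14,1],[[0.06,-3.74,-0.01],1.14,1],[[-0.02,-3.74,-0.01],1.14,1],[[-0.09,-3.74,-0.01],1.14,1]]
```

```bash
python3 -m inch '[[[0.4,-2.5,0],1.1,1],[[0.5,-3.7,0],1.1,1],[[0.4,-3.7,0],1.1,1],[[0.4,-3.7,0],1.1,1],[[0.3,-3.7,0],1.1,1]]' >/dev/null
python3 -m inch '[[[0.2,-3.7,0],1.1,1],[[0.1,-3.7,0],1.1,1],[[0,-3.7,0],1.1,1],[[0,-3.7,0],1.1,1],[[0,-2.5,0],1.1,1]]' >/dev/null
python3 -m inch '[[[0,0,0],0,1],[[0,0,0],0,1],[[0,0,0],0,1],[[0,0,0],0,1],[[0,0,0],0,1]]' >/dev/null
python3 -c "
from h import *
show(); c=robot.calibration('wrist'); im=robot.get_image('wrist'); cv2.imwrite('pics/w2.png',im[:,:,::-1]); print(repr(c)); plan([.5736,.0783,.17],2.2,1)"
```

```text
t 5.15 g [0.5764 0.0603 0.1753] yaw 1.82 tilt 0.63 F [ 0.1 -0.7 -1. ] w 0.338
{'intrinsics': array([[309.70691629,   0.        , 317.04504519],
       [  0.        , 309.70691629, 197.9206491 ],
       [  0.        ,   0.        ,   1.        ]]), 'eye': array([0.57464127, 0.14239159, 0.29855852]), 'rotation': array([ 0.16097845,  0.98680939,  0.01686832, -0.00293639])}
[[[-0.04,-0.37,0.11],-0.08,1],[[-0.04,-0.37,0.11],-0.08,1],[[-0.04,-0.37,0.11],-0.08,1],[[-0.04,-0.37,0.11],-0.08,1],[[-0.04,-0.37,0.11],-0.08,1]]
```

View pics/w2.png

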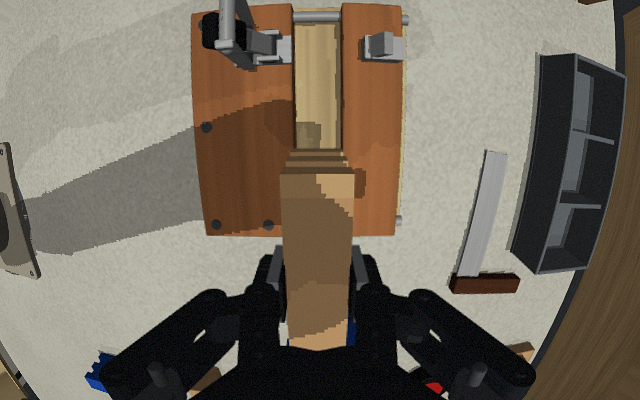

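The jig is seen well: fence face edge ~(294,60)-(296,140), jaw face ~(341.5,60)-(342,140), near edge row ~235; the board hangs over the slot, a bit near.

Run:
```python
from h import *
c={'intrinsics':np.array([[309.70691629,0,317.04504519],[0,309.70691629,197.9206491],[0,0,1]]),'eye':np.array([0.57464127,0.14239159,0.29855852]),'rotation':np.array([0.16097845,0.98680939,0.01686832,-0.00293639])}
a=.0385;o=np.array([.5549,.1226])
def toj(P): d=P[:2]-o; return np.array([d[0]*np.cos(a)+d[1]*np.sin(a),-d[0]*np.sin(a)+d[1]*np.cos(a)])*1e3
for n,u,v in[('fence',293.5,60),('fence',296,140),('jaw',341.5,60),('jaw',342,140),('near',240,236),('near',390,236),('backfence',206,235),('backfence',191,60),('jawback',401,150),('jawback',402,60)]:
    P=wplane(c,u,v,.045);print(n,P.round(4),toj(P).round(1))
for P in [(281,175),(355,175)]: print('board top near far corners',toj(wplane(c,*P,.1753+.0046)).round(1))
```

```text
fence [0.552 0.173 0.045] [-1.  50.5]
fence [0.5556 0.107  0.045 ] [  0.1 -15.6]
jaw [0.5903 0.1742 0.045 ] [37.4 50.2]
jaw [0.5934 0.1084 0.045 ] [ 38.  -15.7]
near [0.5043 0.0176 0.045 ] [ -54.6 -103. ]
near [0.6429 0.0229 0.045 ] [  84.1 -103. ]
backfence [0.4702 0.0164 0.045 ] [ -88.8 -102.9]
backfence [0.4639 0.1766 0.045 ] [-88.8  57.5]
jawback [0.644  0.1026 0.045 ] [ 88.3 -23.4]
jawback [0.6399 0.1784 0.045 ] [87.1 52.5]
board top near far corners [  4.6 -11.1]
board top near far corners [ 34.  -11.2]
```

```bash
python3 -m inch '[[[0,-0.4,0.6],0,1],[[-0.1,-0.4,1],0,1],[[0,-0.4,1],0,1],[[-0.1,-0.4,1],-0.2,1],[[0,-0.3,0.6],-0.2,1]]' >/dev/null
python3 -c "
from h import *
show(); plan([.5746,.0793,.080],2.2,1)"
```

```text
t 5.7 g [0.5732 0.0793 0.1296] yaw 2.1 tilt 0.63 F [ 0.1  0.1 -0.9] w 0.336
[[[0.03,0.0,0.99],-0.02,1],[[0.03,0.0,0.99],-0.02,1],[[0.03,0.0,0.99],-0.02,1],[[0.03,0.0,0.99],-0.02,1],[[0.03,0.0,0.99],-0.02,1]]
```

```bash
python3 -m inch '[[[0.1,0,0.8],0,1],[[0,0,1.2],0,1],[[0,0,1.2],0,1],[[0,0,1],0,1],[[0,0,0.6],0,1]]' >/dev/null
python3 -c "
from h import *
show()
for n,q in (('scene',(325,190,80,60)),('top',(245,160,80,60))):
    im=robot.get_image(n)[:,:,::-1]; cv2.imwrite(f'pics/{n}1.png',im)
"
```

```text
t 6.2 g [0.5732 0.08   0.0765] yaw 2.16 tilt 0.7 F [-0.1  0.  -0.8] w 0.336
```

```bash
python3 -m inch '[[[0,0,0.2],0,1],[[0,0,0.15],0,1],[[0,0,0],0,1],[[0,0,0],0,1],[[0,0,0],0,1]]'
```

```text
time_s: 6.8
ee_pos: [0.5756, 0.0795, 0.2292]
tcp_rot: [-0.002, 1.0, 0.019, -0.005]
contact_force: [0.7, 0.2, -0.8]
grip_width: 0.339
```

```bash
python3 -m inch '[[[0,0,0.12],0,1],[[0,0,0.05],0,1],[[0,0,0],0,1],[[0,0,0],0,1],[[0,0,0],0,1]]'
python3 -m inch '[[[0,0,0],0,0.6],[[0,0,0],0,0.5],[[0,0,0],0,0.4],[[0,0,0],0,0.3],[[0,0,0],0,0.3]]'
python3 -c "
from h import *
show(); plan([.5732,.08,.20],2.2,0.2)"
```

```text
time_s: 7.3
ee_pos: [0.5757, 0.0796, 0.2277]
tcp_rot: [-0.002, 1.0, 0.019, -0.004]
contact_force: [-1.0, -0.5, 0.0]
grip_width: 0.34
time_s: 7.8
ee_pos: [0.5759, 0.0797, 0.2281]
tcp_rot: [-0.002, 1.0, 0.019, -0.004]
contact_force: [-0.4, 0.1, -0.5]
grip_width: 0.702
t 7.8 g [0.5746 0.0802 0.0734] yaw 2.15 tilt 0.51 F [-0.4  0.1 -0.5] w 0.702
[[[-0.03,0.0,-2.53],-0.01,0.2],[[-0.03,0.0,-2.53],-0.01,0.2],[[-0.03,0.0,-2.53],-0.01,0.2],[[-0.03,0.0,-2.53],-0.01,0.2],[[-0.03,0.0,-2.53],-0.01,0.2]]
```

```bash
python3 -m inch '[[[0,0,-0.5],0,0.3],[[0,0,-2.5],0,0.3],[[0,0,-4],0,0.2],[[0,0,-4.5],0,0.2],[[0,0,-4.5],0,0.2]]' >/dev/null
python3 -c "
from h import *
show(); plan([.56,.15,.27],-87.8,0.2)"
```

```text
t 8.3 g [0.5724 0.0789 0.2331] yaw 2.2 tilt 1.19 F [ 1.5 -0.  -0. ] w 0.801
[[[-0.06,-0.48,-0.25],6.0,0.2],[[-0.11,-0.47,-0.25],6.0,0.2],[[-0.16,-0.45,-0.25],6.0,0.2],[[-0.21,-0.43,-0.25],6.0,0.2],[[-0.25,-0.41,-0.25],6.0,0.2]]
[[[-0.29,-0.38,-0.25],6.0,0.2],[[-0.33,-0.35,-0.25],6.0,0.2],[[-0.37,-0.31,-0.25],6.0,0.2],[[-0.4,-0.27,-0.25],6.0,0.2],[[-0.42,-0.23,-0.25],6.0,0.2]]
[[[-0.44,-0.18,-0.25],6.0,0.2],[[-0.46,-0.13,-0.25],6.0,0.2],[[-0.47,-0.09,-0.25],6.0,0.2],[[-0.48,-0.04,-0.25],6.0,0.2],[[-0.48,0.01,-0.25],6.0,0.2]]
```

```bash
python3 -m inch '[[[0,-0.5,-0.2],6,0.2],[[-0.1,-0.5,-0.2],8,0.2],[[-0.2,-0.5,-0.2],8,0.2],[[-0.3,-0.5,-0.2],8,0.2],[[-0.4,-0.5,-0.2],8,0.2]]' >/dev/null
python3 -m inch '[[[-0.4,-0.5,-0.2],8,0.2],[[-0.5,-0.4,-0.2],8,0.2],[[-0.6,-0.3,-0.2],8,0.2],[[-0.6,-0.2,-0.2],8,0.2],[[-0.6,-0.1,-0.2],8,0.2]]' >/dev/null
python3 -m inch '[[[-0.3,0,0],6,0.2],[[-0.2,0,0],3,0.2],[[0,0,0],0,0.2],[[0,0,0],0,0.2],[[0,0,0],0,0.2]]' >/dev/null
python3 -c "
from h import *
import pickle
show(); c=robot.calibration('wrist'); im=robot.get_image('wrist')[:,:,::-1]; cv2.imwrite('pics/w3.png',im);pickle.dump(c,open('w3.pkl','wb'))
t=robot.get_image('top')[:,:,::-1];s=robot.get_image('scene')[:,:,::-1];cv2.imwrite('pics/top2.png',t);cv2.imwrite('pics/scene2.png',s)
show()
P=np.array([[.55,.12,.05],[.55,.18,.07],[.63,.18,.07]]);print(wproj(c,P).round())
W=np.zeros((600,800,3),np.uint8)
W[:400,:640]=im;W[400:,:320]=crop(s,325,180,80,50,4);W[400:,320:640]=crop(t,240,160,80,50,4);cv2.imwrite('pics/m3.png',W)
"
```

```text
t 9.8 g [0.5658 0.1474 0.2698] yaw -88.15 tilt 0.38 F [-0.7  0.2 -0.2] w 0.802
t 9.95 g [0.5658 0.1473 0.2697] yaw -88.21 tilt 0.38 F [-0.2 -1.1 -0.5] w 0.8
[[341. 183.]
 [288. 186.]
 [288. 112.]]
```

View pics/m3.png

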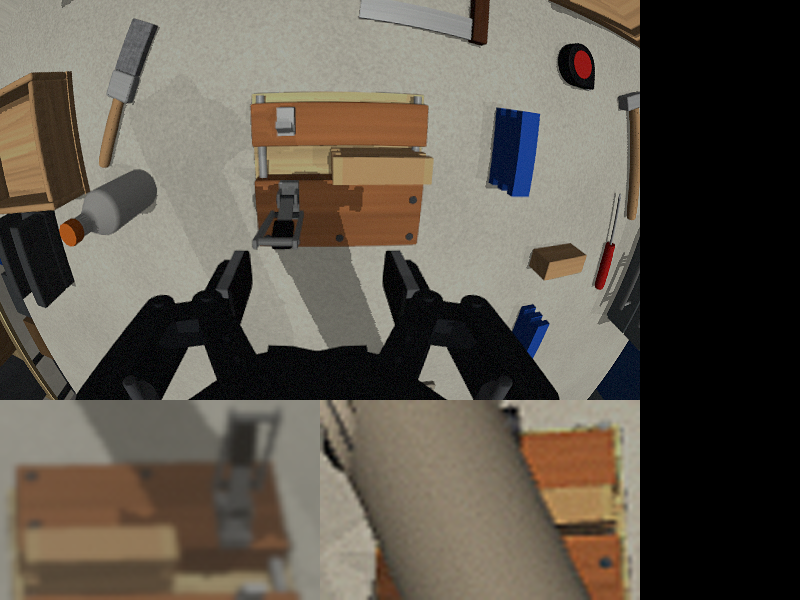

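Run:
```python
from h import *
w=cv2.imread('pics/w3.png');s=cv2.imread('pics/scene2.png');s0=cv2.imread('pics/scene0.png')
W=np.zeros((600,800,3),np.uint8)
W[:600,:400]=crop(w,235,90,100,150,4)
W[:300,400:]=crop(s,360,170,50,38,8)[:300,:400]
W[300:,400:]=crop(s,360,200,50,38,8)[:300,:400]
cv2.imwrite('pics/c4.png',W)
```

```text
(no output)
```

View pics/c4.png

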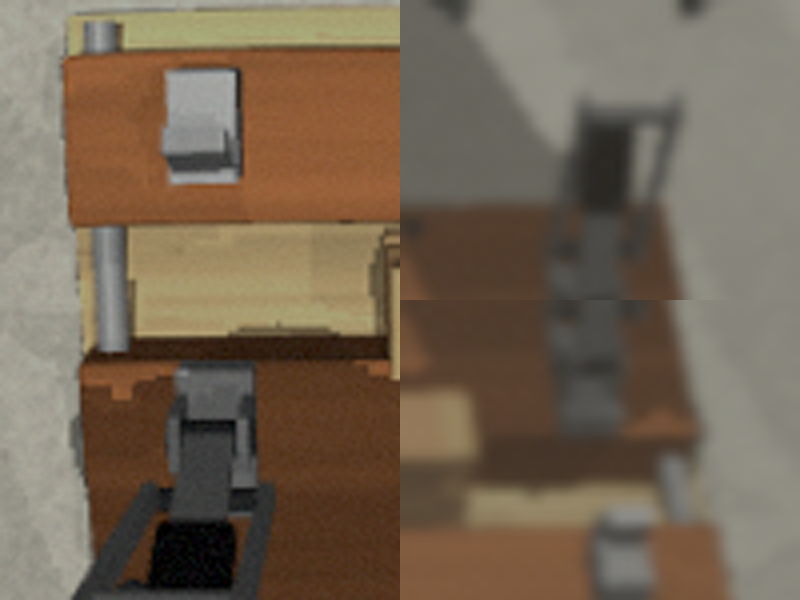

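```bash
cat >> h.py <<'E'
A=.0385;O=np.array([.5549,.1226])
def toj(P): P=np.asarray(P); d=P[:2]-O; return np.array([d[0]*np.cos(A)+d[1]*np.sin(A),-d[0]*np.sin(A)+d[1]*np.cos(A),P[2]])*1e3
def fromj(x,y,z): return np.array([O[0]+(x*np.cos(A)-y*np.sin(A))/1e3,O[1]+(x*np.sin(A)+y*np.cos(A))/1e3,z/1e3])
E
python3 - <<'E'
from h import *
import pickle
c=pickle.load(open('w3.pkl','rb'))
W=lambda u,v,z:toj(wplane(c,235+u/4-.4,90+v/4-.4,z)).round(1)
print('jaw back',W(200,53,.045),W(65,58,.045));print('jaw front',W(200,223,.045),'fence',W(215,362,.045),W(360,360,.045))
print('jawleft',W(68,140,.045))
print('block far',W(203,69,.0685),W(166,70,.0685),W(240,68,.0685)); print('block near low?',W(203,183,.0685),W(203,183,.045)); print('post top edge',W(165,128,.09),W(229,122,.09))
# bar triangulate
d1=wray(c,277-.4,238);e1=c['eye']; cs=robot.calibration('scene'); d2=ray(cs,389.1,183.1);e2=cs['eye']
def tri(d1,e1,d2,e2):
    s=np.linalg.lstsq(np.c_[d1,-d2],e2-e1,rcond=None)[0];p,q=e1+s[0]*d1,e2+s[1]*d2;print('gap',np.linalg.norm(p-q));return (p+q)/2
print('bar',toj(tri(d1,e1,d2,e2)).round(1))
d1=wray(c,282.6,228);d2=ray(cs,385.9,190.6);print('handle',toj(tri(d1,e1,d2,e2)).round(1))
# predicted scene px for jig
print(proj('scene',[fromj(-5,60,45),fromj(39,60,45),fromj(89,60,45)]).round(1))
b=[(332,152),(432,157),(432,185),(334,185)]
for p in b: print('board',toj(wplane(c,*p,.077)).round(1))
E
```

```text
jaw back [86.9 61.  45. ] [86.9 99.4 45. ]
jaw front [38.5 62.1 45. ] fence [-2.6 59.  45. ] [-2.2 16.7 45. ]
jawleft [63.4 99.4 45. ]
block far [83.2 57.7 68.5] [83.2 67.4 68.5] [83.2 48.1 68.5]
block near low? [53.  58.4 68.5] [50. 61. 45.]
post top edge [69.6 65.1 90. ] [70.8 49.4 90. ]
gap 0.003500682610476059
bar [ -6.3  56.3 188.6]
gap 0.001257784585007582
handle [-18.8  56.2 143.7]
[[383.3 215.8]
 [385.2 227.5]
 [387.5 241.5]]
board [36.3  9.7 77. ]
board [ 32.6 -99.3  77. ]
board [   0.9 -102.4   77. ]
board [ 0.7  7.3 77. ]
```

```bash
python3 -m inch '[[[-0.7,-1.2,0],0,0.2],[[-0.7,-2,0],0,0.2],[[-0.7,-2,0],0,0.2],[[-0.7,-1.8,0],0,0.2],[[-0.5,-1,0],0,0.2]]' >/dev/null
python3 -m inch '[[[0,0,0],0,0.2],[[0,0,0],0,0.2],[[0,0,0],0,0.2],[[0,0,0],0,0.2],[[0,0,0],0,0.2]]' >/dev/null
python3 -c "
from h import *
import pickle
show(); c=robot.calibration('wrist'); im=robot.get_image('wrist')[:,:,::-1]; cv2.imwrite('pics/w4.png',im);pickle.dump(c,open('w4.pkl','wb'))
P=[fromj(x,59,z) for x,z in ((-15,72),(-10,175),(67,72))];p=wproj(c,P);print(p.round())
x0,y0=int(p[:,0].mean())-60,max(0,int(p[1,1])-95)
W=crop(im,x0,y0,130,150,4);cv2.imwrite('pics/c5.png',W[:600,:520]);print(x0,y0)
"
```

```text
t 10.95 g [0.6465 0.1811 0.2694] yaw -88.19 tilt 0.32 F [ 0.1  0.2 -0.1] w 0.798
[[315. 262.]
 [314. 315.]
 [314. 197.]]
254 220
```

View pics/c5.png

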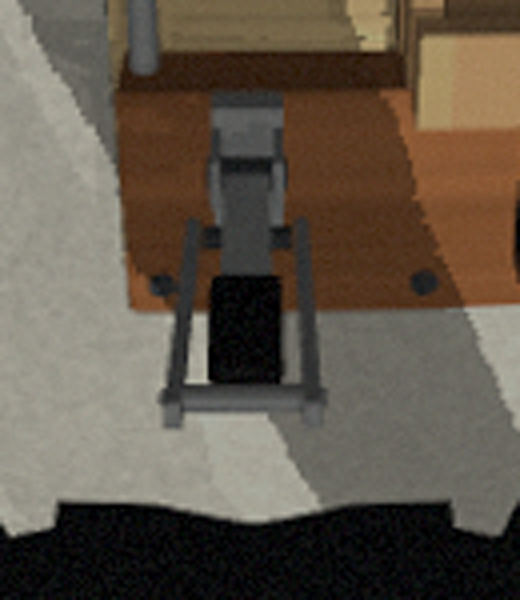

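Run:
```python
import cv2
w=cv2.imread('pics/w3.png',0); 
for u in (262,270,277,284,291): print(u,w[218:256,u].tolist())
for v in (236,240,243,246): print(v,w[v,244:310].tolist())
```

```text
262 [55, 59, 56, 60, 57, 56, 50, 52, 48, 50, 50, 53, 46, 44, 43, 46, 51, 50, 50, 46, 60, 74, 84, 90, 101, 94, 81, 75, 132, 167, 164, 164, 165, 164, 165, 161, 165, 162]
270 [49, 45, 46, 45, 47, 46, 53, 55, 55, 57, 55, 56, 54, 54, 59, 58, 48, 43, 26, 43, 62, 72, 78, 90, 101, 93, 87, 71, 114, 169, 168, 167, 163, 161, 159, 166, 167, 165]
277 [54, 45, 27, 0, 1, 10, 12, 7, 7, 3, 2, 4, 0, 15, 4, 11, 0, 5, 1, 33, 56, 74, 81, 86, 105, 94, 89, 71, 37, 0, 4, 76, 102, 106, 124, 158, 157, 169]
284 [63, 55, 26, 0, 2, 4, 7, 5, 4, 2, 3, 2, 0, 13, 2, 10, 0, 13, 0, 34, 55, 69, 79, 90, 103, 97, 89, 76, 30, 2, 8, 75, 96, 104, 106, 106, 107, 106]
291 [60, 42, 28, 10, 0, 4, 1, 10, 1, 11, 10, 3, 6, 0, 0, 15, 4, 6, 0, 32, 54, 69, 73, 81, 92, 87, 79, 67, 30, 23, 78, 97, 103, 105, 101, 105, 106, 102]
236 [148, 149, 148, 145, 147, 144, 155, 159, 161, 159, 125, 53, 49, 50, 50, 47, 41, 45, 50, 52, 37, 33, 29, 32, 32, 25, 26, 15, 9, 4, 14, 7, 3, 1, 0, 0, 0, 1, 14, 0, 0, 13, 0, 3, 0, 0, 2, 0, 11, 46, 50, 49, 48, 50, 43, 51, 58, 61, 60, 59, 59, 55, 62, 58, 59, 56]
240 [150, 147, 147, 147, 149, 152, 154, 138, 108, 74, 77, 78, 56, 60, 70, 82, 80, 82, 84, 79, 81, 80, 78, 80, 83, 82, 78, 83, 83, 77, 80, 82, 79, 81, 81, 79, 84, 80, 81, 83, 79, 80, 82, 81, 78, 81, 81, 73, 55, 68, 63, 65, 65, 58, 67, 52, 49, 62, 57, 60, 52, 61, 54, 58, 56, 52]
243 [154, 149, 153, 152, 152, 151, 152, 144, 109, 104, 104, 105, 76, 62, 83, 98, 92, 96, 94, 98, 94, 96, 97, 95, 94, 98, 93, 95, 99, 95, 91, 93, 95, 94, 93, 96, 94, 98, 98, 97, 97, 97, 97, 96, 93, 98, 95, 87, 81, 102, 106, 101, 92, 53, 77, 60, 54, 60, 61, 61, 56, 57, 55, 58, 56, 60]
246 [150, 149, 148, 149, 150, 150, 156, 142, 91, 94, 101, 104, 85, 70, 107, 145, 132, 128, 132, 130, 123, 120, 119, 113, 113, 111, 114, 93, 25, 31, 31, 30, 35, 37, 29, 37, 36, 30, 31, 33, 30, 25, 27, 33, 29, 26, 26, 30, 63, 96, 104, 105, 98, 54, 71, 75, 72, 73, 68, 72, 70, 70, 69, 67, 70, 71]
```

```bash
cat > fit.py <<'E'
from h import *
import pickle
c3=pickle.load(open('w3.pkl','rb'));c4=pickle.load(open('w4.pkl','rb'));cs=robot.calibration('scene')
def lat(p):
    px,y,q,b=p[:4] # b: loop elevation above +x
    hd=lambda a,r:np.array([px+r*np.cos(a),y,72+r*np.sin(a)])
    hinge=hd(np.pi+np.radians(20)-q,20); bar=hinge+85*np.array([np.cos(b),0,np.sin(b)])
    handle=np.array([px-60*np.cos(q)+2*np.sin(q),y,72+60*np.sin(q)+2*np.cos(q)])
    return hinge,bar,handle
def res(p,full=0):
    h,b,g=[fromj(*v) for v in lat(p)]
    r=np.r_[(wproj(c3,[b])[0]-(274.5,241.5)),(wproj(c4,[b])[0]-(314.6,318.9)),(wproj(c3,[g])[0]-(282,234))*.6,(wproj(c4,[g])[0]-(315,302.2))*.6,(wproj(c4,[h])[0]-(315,278.9))*.6,(proj('scene',[b],cs)[0]-(389.1,183.1))*.5]
    return r
if __name__=='__main__':
    for i in ([-15,59,1.5,1.6],[-15,59,1.2,2.0]):
        r=least_squares(res,i);print(r.x.round(3),r.cost.round(2),r.fun.round(1));print([v.round(1) for v in lat(r.x)])
    W4=lambda u,v,z:toj(wplane(c4,254+u/4-.4,220+v/4-.4,z)).round(1)
    print('fence face w4',W4(330,91,.045),'fence back w4',W4(250,309,.045),'fence left edge',W4(124,200,.045))
E
python3 fit.py
```

```text
[-16.281  58.559   1.29    1.446] 0.82 [ 0.5 -0.3 -0.5  0.5 -0.2 -0.2 -0.2  0.4  0.1 -0.1 -0.6  0.5]
[array([-28.1,  58.6,  88.2]), array([-17.5,  58.6, 172.5]), array([-31. ,  58.6, 130.2])]
[-16.281  58.559   1.29    1.446] 0.82 [ 0.5 -0.3 -0.5  0.5 -0.2 -0.2 -0.2  0.4  0.1 -0.1 -0.6  0.5]
[array([-28.1,  58.6,  88.2]), array([-17.5,  58.6, 172.5]), array([-31. ,  58.6, 130.2])]
fence face w4 [-2.1 32.3 45. ] fence back w4 [-87.7  58.1  45. ] fence left edge [-42.7  99.3  45. ]
```

```bash
python3 -c "
from h import *
b=fromj(-17.5,58.6,172.5);print(b); show(); plan([b[0],b[1],.21],-87.8,.3)
plan([b[0],b[1],.1755],-87.8,.3,start=([b[0],b[1],.21],-87.8))"
```

```text
[0.53515743 0.18048299 0.1725    ]
t 11.0 g [0.6465 0.1811 0.2695] yaw -88.19 tilt 0.32 F [-0.5 -0.4  0. ] w 0.801
[[[-0.06,2.23,1.19],-0.08,0.3],[[-0.06,2.23,1.19],-0.08,0.3],[[-0.06,2.23,1.19],-0.08,0.3],[[-0.07,2.23,1.19],-0.08,0.3],[[-0.07,2.23,1.19],-0.08,0.3]]
[[[0.0,-0.0,0.69],-0.0,0.3],[[0.0,-0.0,0.69],-0.0,0.3],[[0.0,-0.0,0.69],-0.0,0.3],[[0.0,-0.0,0.69],-0.0,0.3],[[0.0,-0.0,0.69],-0.0,0.3]]
```

```bash
python3 -m inch '[[[0,1.6,0.7],-0.1,0.3],[[-0.1,2.4,1.2],-0.1,0.3],[[0,2.6,1.4],-0.1,0.3],[[-0.1,2.4,1.2],-0.1,0.3],[[0,1.6,0.9],0,0.3]]' >/dev/null
python3 -m inch '[[[0,0,0],0,0.3],[[0,0,0],0,0.3],[[0,0,0],0,0.3],[[0,0,0],0,0.3],[[0,0,0],0,0.3]]' >/dev/null
python3 -c "
from h import *
b=fromj(-17.5,58.6,172.5); show(); plan([b[0],b[1],.1755],-87.8,.3)"
```

```text
t 12.0 g [0.5389 0.1785 0.2168] yaw -87.92 tilt 0.34 F [-0.7  0.4  0.1] w 0.7
[[[-0.04,0.07,0.83],-0.02,0.3],[[-0.04,0.07,0.83],-0.02,0.3],[[-0.04,0.07,0.83],-0.02,0.3],[[-0.04,0.07,0.83],-0.02,0.3],[[-0.04,0.07,0.83],-0.02,0.3]]
```

```bash
python3 -m inch '[[[-0.1,0.1,0.6],0,0.3],[[-0.1,0.1,1],0,0.3],[[0,0.1,1],0,0.3],[[0,0.1,0.9],0,0.3],[[0,0,0.5],0,0.3]]' >/dev/null
python3 -m inch '[[[0,0,0],0,0.4],[[0,0,0],0,0.4],[[0,0,0],0,0.4],[[0,0,0],0,0.4],[[0,0,0],0,0.4]]' >/dev/null
python3 -c "
from h import *
import pickle
show(); c=robot.calibration('wrist'); im=robot.get_image('wrist')[:,:,::-1]; cv2.imwrite('pics/w5.png',im);pickle.dump(c,open('w5.pkl','wb'))
print(wproj(c,[fromj(-17.5,58.6,172.5),fromj(67,58.6,72)]).round()); print(toj(pose()[0]))
for u in (300,317,334): print(u,cv2.cvtColor(im,6)[240:400:2,u].tolist())"
```

```text
t 13.0 g [0.5351 0.1807 0.1726] yaw -87.94 tilt 0.33 F [-0.7  0.5 -1. ] w 0.6
[[317. 279.]
 [318.  93.]]
[-17.52308045  58.86882855 172.70418793]
300 [57, 56, 59, 59, 59, 60, 59, 64, 63, 69, 61, 65, 59, 63, 99, 106, 50, 64, 76, 88, 100, 87, 80, 103, 112, 105, 115, 108, 107, 116, 114, 116, 112, 113, 117, 120, 119, 116, 112, 113, 111, 124, 175, 174, 173, 168, 172, 177, 172, 173, 169, 164, 164, 165, 24, 1, 14, 21, 17, 6, 12, 14, 7, 9, 0, 14, 19, 5, 14, 11, 10, 15, 10, 11, 11, 16, 16, 5, 15, 14]
317 [17, 0, 5, 10, 11, 0, 4, 13, 7, 1, 7, 2, 5, 6, 16, 8, 58, 66, 74, 85, 99, 89, 77, 100, 112, 111, 109, 110, 115, 114, 111, 112, 109, 116, 116, 113, 115, 114, 112, 119, 114, 111, 113, 110, 110, 110, 112, 113, 117, 113, 113, 115, 111, 111, 151, 117, 2, 4, 6, 7, 15, 14, 6, 13, 7, 12, 14, 4, 3, 9, 11, 14, 14, 4, 7, 17, 3, 8, 8, 7]
334 [63, 56, 46, 49, 52, 38, 44, 53, 49, 49, 36, 41, 37, 14, 43, 44, 52, 67, 78, 84, 96, 88, 83, 100, 115, 112, 112, 113, 111, 113, 113, 113, 108, 115, 114, 112, 111, 107, 112, 114, 108, 112, 113, 111, 114, 108, 111, 110, 111, 111, 109, 110, 112, 115, 22, 4, 7, 5, 21, 21, 15, 12, 3, 17, 6, 14, 10, 9, 15, 12, 8, 17, 4, 16, 4, 15, 3, 8, 16, 13]
```

View pics/w5.png

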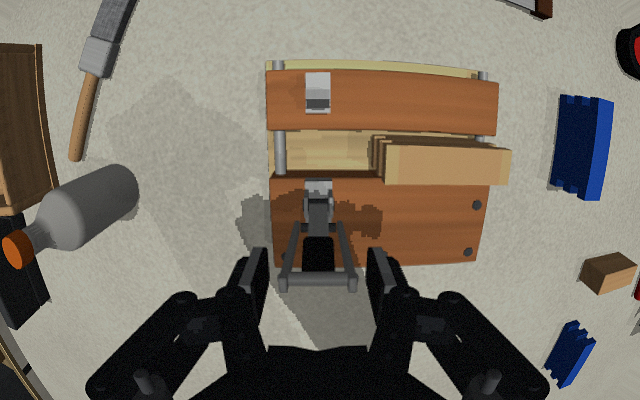

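```bash
python3 -m inch '[[[0,0,0],0,1],[[0,0,0],0,1],[[0,0,0],0,1],[[0,0,0],0,1],[[0,0,0],0,1]]' >/dev/null
python3 -m inch '[[[0,0,0],0,1],[[0,0,0],0,1],[[0,0,0],0,1],[[0,0,0],0,1],[[0,0,0],0,1]]'
python3 -c "
from h import *
import pickle
show(); c=pickle.load(open('w5.pkl','rb')); g=cv2.imread('pics/w5.png',0); print(g[62:136,318].tolist()); print(g[85,296:340].tolist())
for v in (71.5,98,113): print(v,toj(wplane(c,318,v,.0685)),toj(wplane(c,318,v,.0875)))
print('jaw',toj(wplane(c,345,71,.045)),toj(wplane(c,345,131,.045)),'fence',toj(wplane(c,345,178,.045)))
print(toj(pose()[0]))"
```

```text
time_s: 14.05
ee_pos: [0.5349, 0.1799, 0.3278]
tcp_rot: [-0.003, 0.72, -0.694, -0.001]
contact_force: [0.5, 0.1, 0.4]
grip_width: 0.412
t 14.05 g [0.5353 0.1807 0.1731] yaw -87.94 tilt 0.34 F [0.5 0.1 0.4] w 0.412
[166, 165, 167, 170, 169, 175, 142, 106, 104, 99, 161, 180, 178, 178, 178, 181, 177, 176, 176, 178, 173, 179, 178, 177, 179, 165, 169, 149, 145, 147, 144, 143, 144, 146, 146, 147, 152, 75, 71, 67, 71, 69, 70, 65, 67, 70, 99, 103, 164, 178, 149, 99, 80, 114, 115, 112, 114, 115, 113, 110, 109, 107, 107, 104, 104, 102, 93, 81, 105, 153, 155, 157, 157, 158]
[95, 97, 94, 98, 96, 98, 94, 92, 91, 107, 182, 176, 180, 177, 176, 177, 177, 176, 177, 176, 177, 176, 177, 178, 176, 175, 176, 176, 174, 175, 178, 177, 176, 179, 144, 101, 102, 106, 105, 106, 107, 103, 106, 105]
71.5 [83.21967349 58.34366532 68.5       ] [81.64242717 58.31616385 87.5       ]
98 [63.72892506 58.37447753 68.5       ] [63.78101468 58.3444003  87.5       ]
113 [52.71068979 58.39039477 68.5       ] [53.68385265 58.35898694 87.5       ]
jaw [85.80296812 36.99577592 45.        ] [36.95190499 36.57520158 45.        ] fence [-2.61095436 35.82571356 45.        ]
[-17.35705677  58.79526186 173.13308036]
```

```bash
cat >> h.py <<'E'
PX,PZ,LY=-16.3,72,58.6
def arc(n,a1,r1,jaw=1,px=PX):
    "rows leading grasp point about the pivot to polar (a1 deg, r1 mm)"
    g,y,M,s=pose(); j=toj(g); a0=np.degrees(np.arctan2(j[2]-PZ,j[0]-px)); r0=np.hypot(j[2]-PZ,j[0]-px)
    print('jig',j.round(1),'a,r',a0.round(1),r0.round(1))
    a=np.radians(np.linspace(a0,a1,n+1)); r=np.linspace(r0,r1,n+1)
    P=np.c_[px+r*np.cos(a),np.full(n+1,j[1]),PZ+r*np.sin(a)]; W=np.array([fromj(*p) for p in P])
    D=np.diff(W,axis=0)@M*100; print(__import__('json').dumps([[list(map(float,d.round(2))),0,jaw] for d in D]).replace(' ',''))
E
python3 -c "
from h import *
arc(10,14.3,97.3)"
```

```text
jig [-17.4  58.8 173.1] a,r 90.6 101.1
[[[-0.0,-1.34,0.12],0,1],[[-0.0,-1.31,0.29],0,1],[[-0.0,-1.25,0.46],0,1],[[0.0,-1.17,0.62],0,1],[[0.0,-1.08,0.77],0,1],[[0.0,-0.96,0.9],0,1],[[0.0,-0.83,1.02],0,1],[[0.0,-0.68,1.11],0,1],[[0.0,-0.53,1.19],0,1],[[0.01,-0.36,1.25],0,1]]
```

```bash
python3 -m inch '[[[0,-0.8,0.15],0,1],[[0,-1.2,0.25],0,1],[[0,-1.2,0.4],0,1],[[0,-1.1,0.5],0,1],[[0,-0.8,0.5],0,1]]'
python3 -c "
from h import *
show();arc(10,14.3,97.3)"
```

```text
time_s: 14.55
ee_pos: [0.5895, 0.1819, 0.3091]
tcp_rot: [-0.002, 0.72, -0.694, -0.001]
contact_force: [-1.7, 1.1, 3.4]
grip_width: 0.41
t 14.55 g [0.5898 0.1826 0.1544] yaw -87.94 tilt 0.28 F [-1.7  1.1  3.4] w 0.41
jig [ 37.2  58.6 154.4] a,r 57.0 98.2
[[[0.0,-0.59,0.43],0,1],[[0.0,-0.56,0.47],0,1],[[0.0,-0.52,0.51],0,1],[[0.0,-0.48,0.55],0,1],[[0.0,-0.44,0.58],0,1],[[0.0,-0.39,0.61],0,1],[[0.0,-0.35,0.64],0,1],[[0.0,-0.3,0.66],0,1],[[0.0,-0.25,0.68],0,1],[[0.0,-0.2,0.7],0,1]]
```

```bash
python3 -m inch '[[[0,-1.0,0.8],0,1],[[0,-1.0,1],0,1],[[0,-0.8,1.2],0,1],[[0,-0.6,1.2],0,1],[[0,-0.3,0.8],0,1]]'
python3 -m inch '[[[0,0,0],0,1],[[0,0,0],0,1],[[0,0,0],0,1],[[0,0,0],0,1],[[0,0,0],0,1]]'
python3 -c "
from h import *
import pickle
show();arc(5,14.3,97.3); c=robot.calibration('wrist'); im=robot.get_image('wrist')[:,:,::-1]; cv2.imwrite('pics/w6.png',im);pickle.dump(c,open('w6.pkl','wb'));print(wproj(c,[pose()[0],fromj(67,58.6,72)]))"
```

```text
time_s: 15.05
ee_pos: [0.6316, 0.1836, 0.2546]
tcp_rot: [-0.003, 0.719, -0.695, -0.001]
contact_force: [-2.6, 0.6, 3.5]
grip_width: 0.411
time_s: 15.55
ee_pos: [0.6317, 0.1836, 0.2543]
tcp_rot: [-0.003, 0.719, -0.695, -0.001]
contact_force: [0.5, -0.5, 0.5]
grip_width: 0.405
t 15.55 g [0.6323 0.1845 0.0996] yaw -87.98 tilt 0.39 F [ 0.5 -0.5  0.5] w 0.405
jig [79.7 58.9 99.6] a,r 16.0 99.9
[[[0.0,0.03,0.07],0,1],[[0.0,0.03,0.07],0,1],[[0.0,0.04,0.07],0,1],[[0.0,0.04,0.07],0,1],[[0.0,0.04,0.07],0,1]]
[[316.76048671 278.92510702]
 [317.68915193 270.85327384]]
```

```bash
python3 -c "
import cv2
g=cv2.imread('pics/w6.png',0)
for u in (300,317,334): print(u,g[220:330:2,u].tolist())
print(g[278,270:365:2].tolist())"
```

```text
300 [59, 65, 59, 60, 54, 53, 56, 57, 53, 53, 58, 54, 54, 59, 49, 53, 58, 57, 53, 57, 56, 57, 60, 66, 64, 65, 68, 72, 58, 53, 66, 71, 89, 93, 78, 67, 95, 101, 98, 93, 94, 98, 36, 38, 36, 35, 36, 36, 39, 37, 33, 29, 36, 32, 53]
317 [62, 61, 56, 51, 51, 52, 56, 49, 51, 50, 48, 51, 85, 82, 83, 83, 82, 83, 82, 82, 83, 82, 84, 81, 80, 81, 57, 43, 43, 54, 64, 75, 87, 92, 82, 70, 99, 100, 103, 98, 93, 99, 34, 38, 38, 37, 35, 33, 34, 32, 36, 29, 35, 30, 48]
334 [56, 57, 51, 56, 56, 55, 56, 57, 54, 56, 56, 62, 72, 70, 71, 71, 66, 69, 62, 63, 65, 68, 65, 69, 66, 65, 69, 68, 58, 56, 64, 73, 85, 89, 81, 73, 97, 104, 103, 100, 95, 100, 37, 36, 41, 39, 36, 36, 29, 34, 32, 26, 35, 32, 52]
[51, 10, 15, 13, 2, 67, 82, 84, 69, 51, 55, 52, 55, 56, 57, 53, 52, 55, 53, 49, 52, 54, 53, 55, 55, 53, 55, 58, 54, 54, 55, 55, 56, 53, 54, 55, 57, 59, 52, 67, 87, 83, 75, 16, 12, 7, 12, 53]
```

```bash
python3 -m inch '[[[0,0,0.4],0,1],[[0,0,0.5],0,1],[[0,0,0.5],0,1],[[0,0,0.4],0,1],[[0,0,0.2],0,1]]'
python3 -c "
from h import *
show();arc(5,0,96); c=robot.calibration('wrist'); im=robot.get_image('wrist')[:,:,::-1]; cv2.imwrite('pics/w7.png',im);g=cv2.cvtColor(im,6)
for u in (300,317,334): print(u,g[256:300:2,u].tolist())"
```

```text
time_s: 16.1
ee_pos: [0.6332, 0.1835, 0.2346]
tcp_rot: [-0.006, 0.719, -0.695, 0.001]
contact_force: [2.0, 0.3, 3.2]
grip_width: 0.414
t 16.1 g [0.6346 0.1846 0.0799] yaw -88.02 tilt 0.65 F [2.  0.3 3.2] w 0.414
jig [82.  58.9 79.9] a,r 4.6 98.6
[[[0.0,0.04,0.16],0,1],[[0.0,0.05,0.16],0,1],[[0.0,0.05,0.16],0,1],[[0.0,0.05,0.16],0,1],[[0.0,0.05,0.15],0,1]]
300 [56, 55, 55, 57, 62, 80, 77, 74, 74, 72, 74, 47, 61, 71, 81, 93, 85, 74, 68, 70, 68, 64]
317 [54, 53, 55, 51, 69, 83, 83, 81, 82, 81, 82, 44, 63, 70, 82, 94, 85, 75, 82, 86, 42, 47]
334 [54, 51, 52, 56, 69, 82, 79, 82, 83, 77, 83, 49, 67, 74, 85, 88, 83, 79, 79, 84, 79, 78]
```

```bash
python3 -m inch '[[[0,0.1,0.25],0,1],[[0,0.1,0.25],0,1],[[0,0.1,0.2],0,1],[[0,0,0.1],0,1],[[0,0,0],0,1]]'
python3 -c "
from h import *
show();arc(5,0,96)"
```

```text
time_s: 16.65
ee_pos: [0.6312, 0.1834, 0.227]
tcp_rot: [-0.007, 0.719, -0.695, 0.002]
contact_force: [2.9, -1.3, 4.1]
grip_width: 0.41
t 16.65 g [0.6332 0.1846 0.0723] yaw -88.06 tilt 0.86 F [ 2.9 -1.3  4.1] w 0.41
jig [80.6 58.9 72.3] a,r 0.2 96.9
[[[0.0,0.02,0.01],0,1],[[0.0,0.02,0.01],0,1],[[0.0,0.02,0.01],0,1],[[0.0,0.02,0.01],0,1],[[0.0,0.02,0.01],0,1]]
```

```bash
python3 -m inch '[[[0,0.2,0],0,1],[[0,0.3,0],0,1],[[0,0.2,0],0,1],[[0,0.15,0],0,1],[[0,0,0],0,1]]'
python3 -c "
from h import *
show();arc(5,0,83.3); c=robot.calibration('wrist'); im=robot.get_image('wrist')[:,:,::-1]; cv2.imwrite('pics/w8.png',im);s=robot.get_image('scene')[:,:,::-1];t=robot.get_image('top')[:,:,::-1]
cv2.imwrite('pics/scene8.png',s)
W=np.zeros((600,800,3),np.uint8);W[:480,:480]=crop(im,257,190,120,120,4);W[:300,480:]=crop(s,365,195,32,30,10)[:300,:320];W[300:,480:]=crop(t,240,160,64,60,5);cv2.imwrite('pics/m8.png',W)
g=cv2.cvtColor(im,6)
for u in (300,317,334): print(u,g[256:300:2,u].tolist())"
```

```text
time_s: 17.15
ee_pos: [0.6238, 0.1829, 0.2278]
tcp_rot: [-0.01, 0.719, -0.695, 0.004]
contact_force: [3.8, -0.7, 3.2]
grip_width: 0.412
t 17.15 g [0.6267 0.1842 0.0732] yaw -88.1 tilt 1.19 F [ 3.8 -0.7  3.2] w 0.412
jig [74.1 58.8 73.2] a,r 0.7 90.4
[[[0.0,0.14,0.02],0,1],[[0.0,0.14,0.02],0,1],[[0.0,0.14,0.02],0,1],[[0.0,0.14,0.02],0,1],[[0.0,0.14,0.02],0,1]]
300 [62, 86, 84, 84, 81, 86, 84, 82, 84, 83, 70, 55, 67, 77, 89, 89, 78, 73, 82, 70, 55, 50]
317 [56, 87, 83, 85, 79, 84, 82, 83, 85, 79, 61, 54, 66, 76, 88, 91, 79, 73, 42, 47, 45, 47]
334 [59, 84, 86, 80, 82, 86, 84, 81, 82, 81, 66, 54, 66, 76, 86, 86, 82, 73, 80, 84, 68, 65]
```

View pics/m8.png

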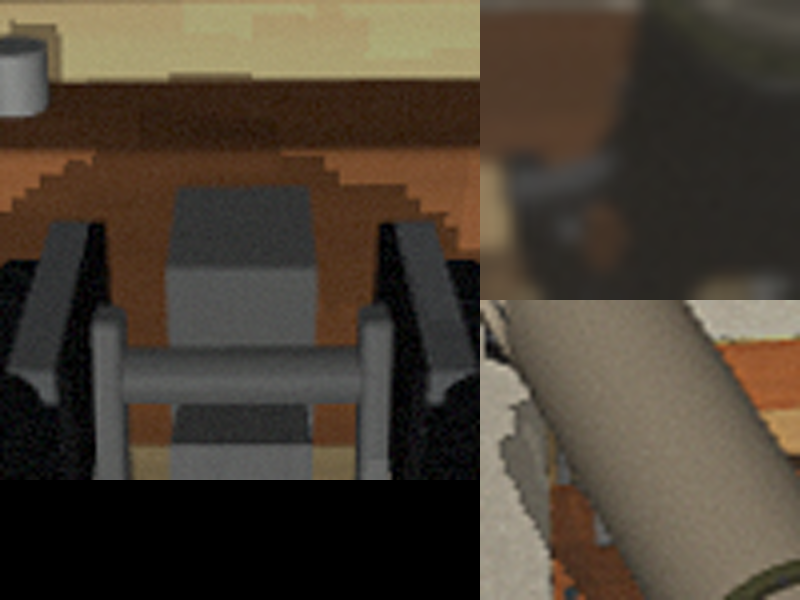

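```bash
python3 -c "
from h import *
c=robot.calibration('wrist')
for n,v,z in (('block far',256,.0685),('post tip',300.5,.0875),('bar',283.4,.072),('bar',283.4,.075),('bar',283.4,.078),('jaw back',227,.045),('jawback floor',210,.012)): print(n,z,toj(wplane(c,317,v,z)).round(1))
print(wproj(c,[pose()[0]]))
s=cv2.imread('pics/w8.png',0);print(s[290:340:2,317].tolist())"
```

```text
block far 0.0685 [84.  58.7 68.5]
post tip 0.0875 [72.  58.6 87.5]
bar 0.072 [70.8 58.8 72. ]
bar 0.075 [72.8 58.7 75. ]
bar 0.078 [74.7 58.7 78. ]
jaw back 0.045 [88.9 58.9 45. ]
jawback floor 0.012 [86.6 59.1 12. ]
[[316.77838633 278.8632423 ]]
[73, 41, 47, 45, 46, 40, 94, 94, 93, 93, 93, 91, 96, 100, 95, 52, 32, 31, 30, 36, 35, 36, 28, 34, 39]
```

```bash
python3 -m inch '[[[0,0.1,0.1],0,1],[[0,0.15,0.1],0,1],[[0,0.1,0.05],0,1],[[0,0,0],0,1],[[0,0,0],0,1]]'
python3 -c "
from h import *
show();arc(5,0,83.3)
c=robot.calibration('wrist'); im=robot.get_image('wrist')[:,:,::-1]; cv2.imwrite('pics/w9.png',im);g=cv2.cvtColor(im,6); print(g[236:310,317].tolist())"
```

```text
time_s: 17.8
ee_pos: [0.6218, 0.1827, 0.227]
tcp_rot: [-0.012, 0.718, -0.695, 0.005]
contact_force: [4.6, -0.4, 2.9]
grip_width: 0.41
t 17.8 g [0.6255 0.1842 0.0724] yaw -88.12 tilt 1.48 F [ 4.6 -0.4  2.9] w 0.41
jig [72.9 58.9 72.4] a,r 0.2 89.2
[[[0.0,0.12,0.01],0,1],[[0.0,0.12,0.0],0,1],[[0.0,0.12,0.0],0,1],[[0.0,0.12,0.0],0,1],[[0.0,0.12,0.0],0,1]]
[54, 46, 48, 48, 50, 55, 53, 55, 51, 47, 52, 52, 51, 48, 51, 46, 47, 50, 51, 55, 62, 78, 84, 84, 87, 86, 80, 82, 84, 84, 81, 80, 82, 82, 81, 81, 84, 81, 84, 85, 69, 56, 54, 63, 65, 70, 71, 84, 89, 89, 93, 86, 79, 76, 75, 41, 44, 43, 46, 44, 42, 48, 44, 45, 42, 81, 97, 95, 93, 94, 93, 94, 89, 96]
```

```bash
python3 -m inch '[[[0,0,0],0,0.55],[[0,0,0],0,0.5],[[0,0,0],0,0.45],[[0,0,0],0,0.4],[[0,0,0],0,0.4]]'
python3 -m inch '[[[0,0,-0.3],0,0.4],[[0,0,-1.5],0,0.4],[[0,0,-2.5],0,0.4],[[0,0,-3],0,0.4],[[0,0,-2.5],0,0.4]]'
python3 -c "
from h import *
import pickle
show();arc(5,80,55)
c=robot.calibration('wrist'); im=robot.get_image('wrist')[:,:,::-1]; cv2.imwrite('pics/w10.png',im);pickle.dump(c,open('w10.pkl','wb'))
print(wproj(c,[fromj(12.7,58.6,124.6),fromj(67,58.6,72)]))
cv2.imwrite('pics/scene10.png',robot.get_image('scene')[:,:,::-1])"
```

```text
time_s: 18.35
ee_pos: [0.6194, 0.183, 0.2239]
tcp_rot: [-0.008, 0.719, -0.695, 0.003]
contact_force: [-0.4, 0.2, 0.7]
grip_width: 0.597
time_s: 18.85
ee_pos: [0.6166, 0.1819, 0.3243]
tcp_rot: [-0.005, 0.719, -0.695, 0.001]
contact_force: [0.8, -1.1, 0.5]
grip_width: 0.601
t 18.85 g [0.618  0.183  0.1696] yaw -88.03 tilt 0.64 F [ 0.8 -1.1  0.5] w 0.601
jig [ 65.4  57.9 169.6] a,r 50.1 127.2
[[[0.01,1.87,0.38],0,1],[[0.01,1.69,0.65],0,1],[[0.01,1.48,0.89],0,1],[[0.01,1.24,1.09],0,1],[[0.01,0.97,1.25],0,1]]
[[316.52819741 306.86597393]
 [316.73108711 205.99196403]]
```

Run:
```python
from h import *
import pickle
c=pickle.load(open('w10.pkl','rb'))
g=cv2.imread('pics/w10.png',0)
print(g[170:350:2,317].tolist()); print(g[170:350:2,301].tolist())
for v in (290,307,320): print(v,g[v,280:356:2].tolist())
q=2.04
for q in (1.9,2.04,2.2):
    P=[]
    for r in (43,60,77):
        P.append(fromj(PX-r*np.cos(q)+2*np.sin(q),58.6,72+r*np.sin(q)+2*np.cos(q)))
    print(q,wproj(c,P).round(1).tolist())
```

```text
[39, 92, 99, 90, 56, 56, 57, 62, 141, 143, 142, 141, 139, 140, 69, 72, 87, 91, 75, 82, 92, 95, 90, 91, 97, 95, 68, 66, 74, 93, 94, 97, 100, 103, 102, 98, 100, 101, 102, 94, 88, 30, 39, 37, 33, 35, 34, 29, 52, 52, 55, 57, 96, 86, 82, 86, 85, 84, 83, 85, 41, 23, 0, 1, 0, 0, 13, 18, 12, 10, 17, 32, 55, 58, 54, 55, 54, 61, 63, 57, 61, 54, 80, 110, 106, 110, 108, 103, 108, 112]
[42, 82, 101, 100, 96, 92, 91, 93, 93, 92, 95, 58, 60, 63, 56, 72, 86, 89, 68, 62, 65, 70, 68, 74, 72, 67, 65, 63, 76, 94, 94, 96, 101, 104, 105, 93, 103, 102, 92, 97, 86, 33, 38, 33, 32, 36, 34, 34, 42, 53, 52, 58, 55, 55, 60, 58, 60, 57, 70, 69, 64, 63, 60, 69, 67, 49, 17, 23, 20, 31, 51, 51, 52, 54, 59, 55, 53, 56, 62, 59, 56, 56, 122, 165, 161, 168, 154, 159, 150, 29]
290 [69, 65, 69, 69, 64, 63, 66, 48, 93, 100, 55, 61, 40, 51, 36, 35, 36, 36, 37, 37, 32, 36, 37, 26, 51, 46, 65, 51, 93, 99, 68, 67, 65, 63, 60, 64, 65, 64]
307 [53, 53, 56, 55, 51, 62, 57, 53, 92, 98, 47, 12, 9, 14, 22, 13, 12, 17, 24, 21, 5, 19, 10, 1, 19, 15, 18, 40, 97, 101, 54, 54, 60, 50, 59, 55, 60, 55]
320 [50, 53, 57, 52, 58, 51, 52, 54, 58, 59, 56, 54, 52, 55, 54, 55, 56, 53, 56, 56, 61, 48, 56, 53, 56, 59, 57, 53, 56, 54, 61, 59, 58, 54, 59, 55, 54, 53]
1.9 [[316.7, 310.3], [316.5, 318.6], [316.3, 328.3]]
2.04 [[316.7, 302.4], [316.5, 307.0], [316.3, 312.3]]
2.2 [[316.7, 293.3], [316.5, 293.2], [316.3, 293.1]]
```

```bash
python3 -m inch '[[[-0.05,0.6,0],0,0.4],[[0,1.3,0],0,0.4],[[0,1.4,0],0,0.4],[[0,1.0,0],0,0.4],[[0,0.5,0],0,0.4]]' >/dev/null
python3 -c "
from h import *
show();plan(fromj(14.7,58.6,123.4),-87.8,.4);print(toj(pose()[0]))"
```

```text
t 19.45 g [0.5686 0.1825 0.1725] yaw -88.04 tilt 0.97 F [-0.9 -0.8 -0.5] w 0.604
[[[0.02,0.03,0.98],-0.05,0.4],[[0.02,0.03,0.98],-0.05,0.4],[[0.01,0.03,0.98],-0.05,0.4],[[0.01,0.03,0.98],-0.05,0.4],[[0.01,0.03,0.98],-0.05,0.4]]
[ 15.96961564  59.34609404 172.48371926]
```

```bash
python3 -m inch '[[[0.05,0,0.7],0,0.4],[[0,0,1.1],0,0.4],[[0,0.1,1.2],0,0.4],[[0,0,1],0,0.4],[[0,0,0.6],0,0.4]]' >/dev/null
python3 -m inch '[[[0,0,0],0,0.5],[[0,0,0],0,0.7],[[0,0,0],0,1],[[0,0,0],0,1],[[0,0,0],0,1]]'
python3 -m inch '[[[0,0,0],0,1],[[0,0,0],0,1],[[0,0,0],0,1],[[0,0,0],0,1],[[0,0,0],0,1]]'
python3 -c "
from h import *
show();arc(5,60,60);print(toj(pose()[0]))"
```

```text
time_s: 20.45
ee_pos: [0.566, 0.1807, 0.2751]
tcp_rot: [-0.007, 0.719, -0.695, 0.002]
contact_force: [0.1, -0.1, -3.8]
grip_width: 0.224
time_s: 20.95
ee_pos: [0.5659, 0.1807, 0.2751]
tcp_rot: [-0.007, 0.719, -0.695, 0.002]
contact_force: [-0.1, -0.2, -3.4]
grip_width: 0.22
t 20.95 g [0.5677 0.1818 0.1204] yaw -88.0 tilt 0.79 F [-0.1 -0.2 -3.4] w 0.22
jig [ 15.1  58.7 120.4] a,r 57.0 57.7
[[[-0.0,0.02,-0.07],0,1],[[-0.0,0.03,-0.07],0,1],[[-0.0,0.03,-0.07],0,1],[[-0.0,0.03,-0.07],0,1],[[-0.0,0.03,-0.07],0,1]]
[ 15.10746167  58.67959223 120.40166481]
```

```bash
python3 -c "
from h import *
arc(10,157,58)"
```

```text
jig [ 15.1  58.7 120.4] a,r 57.0 57.7
[[[-0.0,0.88,-0.49],0,1],[[0.0,0.95,-0.32],0,1],[[0.0,0.99,-0.15],0,1],[[0.0,1.01,0.02],0,1],[[0.0,0.99,0.19],0,1],[[0.01,0.94,0.36],0,1],[[0.01,0.86,0.52],0,1],[[0.01,0.76,0.66],0,1],[[0.01,0.63,0.79],0,1],[[0.01,0.49,0.89],0,1]]
```

```bash
python3 -m inch '[[[0,0.6,-0.35],0,1],[[0,0.9,-0.4],0,1],[[0,0.9,-0.2],0,1],[[0,0.9,0],0,1],[[0,0.7,0.1],0,1]]'
python3 -c "
from h import *
show();arc(10,160,58)"
```

```text
time_s: 21.45
ee_pos: [0.5303, 0.1787, 0.2849]
tcp_rot: [-0.015, 0.719, -0.695, 0.007]
contact_force: [11.0, 2.5, -3.5]
grip_width: 0.222
t 21.45 g [0.5351 0.1805 0.1303] yaw -88.1 tilt 1.9 F [11.   2.5 -3.5] w 0.222
jig [-17.6  58.7 130.3] a,r 91.3 58.3
[[[0.0,0.7,0.04],0,1],[[0.01,0.69,0.12],0,1],[[0.01,0.67,0.2],0,1],[[0.01,0.64,0.28],0,1],[[0.01,0.6,0.36],0,1],[[0.01,0.55,0.42],0,1],[[0.01,0.5,0.49],0,1],[[0.01,0.44,0.54],0,1],[[0.01,0.37,0.59],0,1],[[0.01,0.29,0.63],0,1]]
```

```bash
python3 -m inch '[[[0,0.9,0.1],0,1],[[0,0.9,0.2],0,1],[[0,0.9,0.3],0,1],[[0,0.8,0.4],0,1],[[0,0.7,0.4],0,1]]'
python3 -c "
from h import *
show();arc(10,170,58)"
```

```text
time_s: 21.95
ee_pos: [0.4982, 0.1766, 0.2791]
tcp_rot: [-0.032, 0.716, -0.697, 0.018]
contact_force: [8.0, -0.0, 5.4]
grip_width: 0.22
t 21.95 g [0.5091 0.1797 0.1248] yaw -88.38 tilt 4.19 F [ 8.  -0.   5.4] w 0.22
jig [-43.6  58.8 124.8] a,r 117.3 59.4
[[[0.01,0.48,0.25],0,1],[[0.01,0.46,0.29],0,1],[[0.01,0.43,0.33],0,1],[[0.01,0.4,0.37],0,1],[[0.01,0.36,0.4],0,1],[[0.01,0.32,0.43],0,1],[[0.01,0.28,0.46],0,1],[[0.01,0.23,0.48],0,1],[[0.01,0.19,0.5],0,1],[[0.01,0.14,0.52],0,1]]
```

```bash
python3 -m inch '[[[0,0.9,0.5],0,1],[[0,0.8,0.6],0,1],[[0,0.7,0.7],0,1],[[0,0.6,0.8],0,1],[[0,0.5,0.8],0,1]]'
python3 -c "
from h import *
show();arc(5,178,59)"
```

```text
time_s: 22.45
ee_pos: [0.4745, 0.1757, 0.2591]
tcp_rot: [-0.046, 0.713, -0.699, 0.03]
contact_force: [-16.4, -11.2, 27.6]
grip_width: 0.22
t 22.45 g [0.491  0.1793 0.1054] yaw -88.77 tilt 6.27 F [-16.4 -11.2  27.6] w 0.22
jig [-61.6  59.1 105.4] a,r 143.6 56.3
[[[0.02,0.47,0.49],0,1],[[0.02,0.41,0.55],0,1],[[0.02,0.34,0.6],0,1],[[0.02,0.27,0.64],0,1],[[0.02,0.19,0.68],0,1]]
```

```bash
python3 -m inch '[[[0,0.7,0.2],0,1],[[0,0.6,0.4],0,1],[[0,0.5,0.6],0,1],[[0,0.4,0.7],0,1],[[0,0.2,0.7],0,1]]'
python3 -c "
from h import *
show();arc(5,178,60)"
```

```text
time_s: 22.95
ee_pos: [0.4615, 0.1748, 0.2407]
tcp_rot: [-0.058, 0.71, -0.701, 0.039]
contact_force: [1.8, -6.2, 7.7]
grip_width: 0.22
t 22.95 g [0.4827 0.179  0.0875] yaw -89.12 tilt 8.03 F [ 1.8 -6.2  7.7] w 0.22
jig [-70.   59.2  87.5] a,r 163.9 55.9
[[[0.01,0.18,0.22],0,1],[[0.01,0.17,0.24],0,1],[[0.01,0.16,0.25],0,1],[[0.01,0.15,0.26],0,1],[[0.01,0.14,0.27],0,1]]
```

```bash
python3 -m inch '[[[0,0.2,0.4],0,1],[[0,0.2,0.4],0,1],[[0,0.1,0.4],0,1],[[0,0.1,0.3],0,1],[[0,0,0.2],0,1]]'
python3 -c "
from h import *
show();arc(5,178,60)"
```

```text
time_s: 23.45
ee_pos: [0.4597, 0.1749, 0.2299]
tcp_rot: [-0.061, 0.709, -0.701, 0.043]
contact_force: [-14.5, -4.2, 16.2]
grip_width: 0.224
t 23.45 g [0.4825 0.1789 0.0769] yaw -89.27 tilt 8.59 F [-14.5  -4.2  16.2] w 0.224
jig [-70.2  59.   76.9] a,r 174.8 54.2
[[[0.0,0.13,0.03],0,1],[[0.0,0.13,0.04],0,1],[[0.0,0.13,0.04],0,1],[[0.0,0.13,0.04],0,1],[[0.0,0.13,0.04],0,1]]
```

```bash
python3 -m inch '[[[0,0.1,0.15],0,1],[[0,0.05,0.15],0,1],[[0,0,0.1],0,1],[[0,0,0],0,1],[[0,0,0],0,1]]'
python3 -m inch '[[[0,0,0],0,0.7],[[0,0,0],0,0.6],[[0,0,0],0,0.5],[[0,0,0],0,0.4],[[0,0,0],0,0.4]]'
python3 -c "
from h import *
show();print(toj(pose()[0]));plan(fromj(-72,58.7,160),-88,.4)"
```

```text
time_s: 23.95
ee_pos: [0.4592, 0.1752, 0.2315]
tcp_rot: [-0.063, 0.709, -0.701, 0.046]
contact_force: [-1.4, -0.8, 0.9]
grip_width: 0.218
time_s: 24.45
ee_pos: [0.4597, 0.1754, 0.2324]
tcp_rot: [-0.064, 0.708, -0.702, 0.046]
contact_force: [0.5, 0.7, 0.3]
grip_width: 0.599
t 24.45 g [0.4837 0.1793 0.0796] yaw -89.36 tilt 9.05 F [0.5 0.7 0.3] w 0.599
[-68.96601372  59.38842842  79.58373475]
[[[0.02,0.06,-1.61],-0.27,0.4],[[0.02,0.06,-1.61],-0.27,0.4],[[0.01,0.06,-1.61],-0.27,0.4],[[0.01,0.06,-1.61],-0.27,0.4],[[0.01,0.06,-1.61],-0.27,0.4]]
```

```bash
python3 -m inch '[[[0,0,-0.4],0,0.4],[[0,0,-2],0,0.4],[[0,0,-3],0,0.4],[[0,0,-4],0,0.4],[[0,0,-4],0,0.4]]' >/dev/null
python3 -m inch '[[[0,0,-3],0,0.4],[[0,0,-2],0,0.4],[[0,0,0],0,0.4],[[0,0,0],0,0.4],[[0,0,0],0,0.4]]' 
python3 -c "
from h import *
import pickle
show();c=robot.calibration('wrist'); im=robot.get_image('wrist')[:,:,::-1]; cv2.imwrite('pics/w11.png',im);pickle.dump(c,open('w11.pkl','wb'))
s=robot.get_image('scene')[:,:,::-1];cv2.imwrite('pics/scene11.png',s)
p=wproj(c,[fromj(0,0,45),fromj(-76,58.6,74),fromj(56,58.6,72)]);print(p.round())
W=np.zeros((600,800,3),np.uint8);a=crop(im,230,60,200,200,3);W[:600,:600]=a;W[:200,600:]=crop(s,320,175,80,80,2.5);cv2.imwrite('pics/m11.png',W)"
```

```text
time_s: 25.45
ee_pos: [0.4286, 0.1709, 0.4219]
tcp_rot: [-0.063, 0.709, -0.701, 0.046]
contact_force: [-0.3, -0.0, -0.7]
grip_width: 0.597
t 25.45 g [0.4523 0.1749 0.269 ] yaw -89.25 tilt 8.93 F [-0.3 -0.  -0.7] w 0.597
[[368. 111.]
 [318. 180.]
 [315.  58.]]
```

View pics/m11.png

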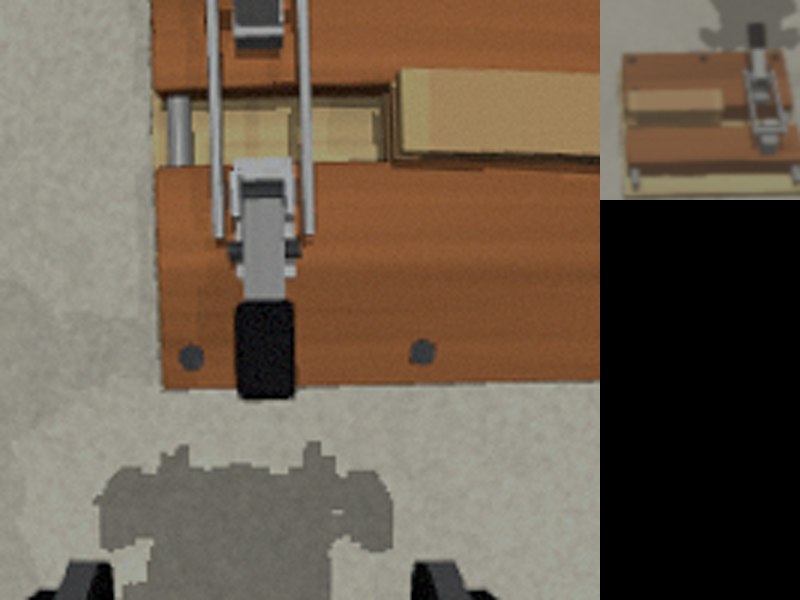

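Run:
```python
from h import *
import pickle
c=pickle.load(open('w11.pkl','rb'));g=cv2.imread('pics/w11.png',0)
print('handle col',g[150:200,318].tolist())
for q in (0,.12,.25,.4):
    print(q,wproj(c,[fromj(PX-r*np.cos(q)+t*np.sin(q),58.6,72+r*np.sin(q)+t*np.cos(q)) for r,t in ((43,7),(77,7),(77,-3))])[:,1].round(1))
for n,u,v in (('jaw front',330,90.5),('fence',340,114.8)): print(n,toj(wplane(c,u,v,.045)).round(1))
for n,u,v in (('board far-left',364,83),('board near-left',364,111)): print(n,toj(wplane(c,u,v,.077)).round(1))
```

```text
handle col [133, 131, 130, 129, 131, 129, 129, 133, 136, 101, 48, 6, 18, 19, 7, 2, 8, 13, 13, 19, 10, 12, 18, 15, 11, 12, 16, 16, 12, 13, 20, 21, 17, 24, 12, 14, 18, 21, 24, 13, 17, 3, 0, 112, 161, 156, 163, 157, 155, 157]
0 [164.2 196.2 194.7]
0.12 [163.4 196.4 195.9]
0.25 [161.9 195.3 196.1]
0.4 [159.2 192.3 194.8]
jaw front [24.1 43.3 45. ]
fence [-4.7 32.5 45. ]
board far-left [26.5  7.8 77. ]
board near-left [-3.8  8.8 77. ]
```

Run:
```python
from h import *
s=cv2.imread('pics/scene11.png',0)
print(s[176:206,383].tolist())
for y in (182,186,190,194): print(y,s[y,374:392].tolist())
for q in (0,.12,.25,.4):
    print(q,proj('scene',[fromj(PX-r*np.cos(q)+t*np.sin(q),58.6,72+r*np.sin(q)+t*np.cos(q)) for r,t in ((77,7),(43,7),(77,-3))]).round(1).tolist())
print(proj('scene',[fromj(-93,30,45),fromj(-5,30,45)]).round(1).tolist()); print(s[186:222,374].tolist())
```

```text
[100, 101, 103, 102, 101, 100, 100, 92, 66, 50, 49, 50, 50, 51, 50, 50, 51, 60, 95, 129, 137, 138, 138, 137, 138, 138, 138, 138, 136, 127]
182 [100, 101, 101, 100, 102, 101, 101, 100, 101, 100, 100, 100, 100, 101, 101, 101, 100, 102]
186 [100, 100, 100, 98, 87, 66, 54, 51, 51, 49, 54, 66, 87, 98, 100, 101, 101, 105]
190 [100, 101, 100, 98, 91, 71, 55, 51, 51, 50, 51, 61, 81, 96, 101, 101, 102, 101]
194 [114, 124, 126, 118, 103, 91, 82, 87, 94, 95, 95, 93, 94, 99, 101, 98, 97, 101]
0 [[380.5, 186.7], [381.9, 194.9], [380.1, 188.9]]
0.12 [[380.9, 185.0], [382.2, 194.1], [380.5, 186.9]]
0.25 [[381.4, 183.5], [382.5, 193.4], [381.0, 185.1]]
0.4 [[382.1, 182.3], [382.8, 192.9], [381.5, 183.4]]
[[370.2, 194.2], [373.4, 216.0]]
[100, 99, 100, 100, 100, 100, 100, 105, 114, 107, 92, 89, 89, 87, 86, 86, 85, 85, 86, 88, 90, 93, 94, 94, 94, 95, 95, 94, 93, 92, 85, 70, 60, 59, 58, 61]
```

```bash
python3 -m inch '[[[0,0,0],0,1],[[0,0,0],0,1],[[0,0,0],0,1],[[0,0,0],0,1],[[0,0,0],0,1]]' >/dev/null
python3 -c "
from h import *
show(); g,y,M,s=pose(); tip=g+M[:,2]*.0183; print('tip',toj(tip))
for z in (105,79):
    d=fromj(-74,58.6,z)-tip; print(z,(d@M*100).round(2))"
```

```text
t 26.05 g [0.4514 0.1744 0.2661] yaw -89.26 tilt 8.62 F [-0.7 -0.2  0.5] w 0.001
tip [-98.67821204  56.12092472 247.97534988]
105 [ 0.02 -0.31 14.51]
79 [ 0.08  0.07 17.08]
```

```bash
python3 -m inch '[[[0,-0.1,2],0,1],[[0,-0.1,3],0,1],[[0,0,3.5],0,1],[[0,0,3.2],0,1],[[0,0,2],0,1]]' >/dev/null
python3 -c "
from h import *
show(); g,y,M,s=pose(); tip=g+M[:,2]*.0183; print('tip',toj(tip))
for z in (90,79):
    d=fromj(-74,58.6,z)-tip; print(z,(d@M*100).round(2))"
```

```text
t 26.55 g [0.4771 0.1791 0.1308] yaw -89.25 tilt 9.15 F [-0.5 -0.3 -0.3] w 0.003
tip [-72.63654742  59.81468684 112.70684885]
90 [0.18 0.49 2.22]
79 [0.21 0.66 3.3 ]
```

```bash
python3 -m inch '[[[0.1,0.1,0.4],0,1],[[0.1,0.2,0.6],0,1],[[0,0.1,0.6],0,1],[[0,0.1,0.5],0,1],[[0,0,0.2],0,1]]' >/dev/null
python3 -c "
from h import *
show(); g,y,M,s=pose(); tip=g+M[:,2]*.0183; print('tip',toj(tip))"
python3 -m inch '[[[0,0,0.2],0,1],[[0,0,0.2],0,1],[[0,0,0.2],0,1],[[0,0,0.1],0,1],[[0,0,0],0,1]]'
python3 -c "
from h import *
show(); g,y,M,s=pose(); tip=g+M[:,2]*.0183; print('tip',toj(tip))"
```

```text
t 27.05 g [0.4756 0.1775 0.1061] yaw -89.26 tilt 9.11 F [ 0.1 -0.3  0.2] w -0.001
tip [-74.23091476  58.26045159  88.05247639]
time_s: 27.55
ee_pos: [0.4531, 0.1737, 0.2525]
tcp_rot: [-0.066, 0.709, -0.701, 0.047]
contact_force: [-0.4, 0.4, -0.2]
grip_width: -0.0
t 27.55 g [0.4776 0.178  0.0998] yaw -89.26 tilt 9.24 F [-0.4  0.4 -0.2] w -0.0
tip [-72.20880233  58.68998323  81.77005525]
```

```bash
python3 -m inch '[[[0,0,0.2],0,1],[[0,0,0.2],0,1],[[0,0,0.15],0,1],[[0,0,0.1],0,1],[[0,0,0],0,1]]'
python3 -c "
from h import *
show(); g,y,M,s=pose(); tip=g+M[:,2]*.0183; print('tip',toj(tip))"
```

```text
time_s: 28.05
ee_pos: [0.4537, 0.1746, 0.2513]
tcp_rot: [-0.064, 0.709, -0.701, 0.048]
contact_force: [-2.3, -0.9, 2.7]
grip_width: -0.001
t 28.05 g [0.4781 0.1783 0.0986] yaw -89.29 tilt 9.2 F [-2.3 -0.9  2.7] w -0.001
tip [-71.67587495  58.90643597  80.56873876]
```

```bash
python3 -m inch '[[[0,0,0.4],0,1],[[0,0,0.4],0,1],[[0,0,0.4],0,1],[[0,0,0.4],0,1],[[0,0,0.4],0,1]]'
python3 -c "
from h import *
show(); g,y,M,s=pose(); tip=g+M[:,2]*.0183; print('tip',toj(tip))"
python3 -m inch '[[[0,0,-0.3],0,1],[[0,0,-1.5],0,1],[[0,0,-3],0,1],[[0,0,-4],0,1],[[0,0,-4],0,1]]' >/dev/null
python3 -m inch '[[[0,0,-3],0,1],[[0,0,-2],0,1],[[0,0,0],0,1],[[0,0,0],0,1],[[0,0,0],0,1]]'
```

```text
time_s: 28.55
ee_pos: [0.4544, 0.1774, 0.249]
tcp_rot: [-0.059, 0.709, -0.701, 0.052]
contact_force: [-37.9, -13.3, 66.6]
grip_width: -0.002
t 28.55 g [0.4787 0.179  0.0962] yaw -89.36 tilt 9.05 F [-37.9 -13.3  66.6] w -0.002
tip [-71.10576211  59.34810265  78.14011344]
time_s: 29.55
ee_pos: [0.4242, 0.176, 0.4335]
tcp_rot: [-0.06, 0.709, -0.701, 0.054]
contact_force: [-0.0, -0.2, -0.6]
grip_width: -0.002
```

Run:
```python
from h import *
show(); s=robot.get_image('scene'); c=robot.calibration('wrist'); w=robot.get_image('wrist')
g=cv2.cvtColor(s,7); print(g[176:206,383].tolist()); s0=cv2.cvtColor(cv2.imread('pics/scene11.png'),6)
d=cv2.absdiff(g,s0)[205:260,320:410]; print('jig diff',d.max(),(d>25).sum())
w=cv2.cvtColor(w,7)
for n,P in (('handle',(-76,58.6,79)),('slot jaw/fence',(10,35,45)),('keeper',(56,58.6,75))):
    u,v=wproj(c,[fromj(*P)])[0]; v0=max(0,int(v)-25); print(n,round(u),v0,w[v0:int(v)+26,int(round(u))].tolist())
a=cv2.cvtColor(cv2.imread('pics/scene0.png'),6); d=cv2.absdiff(a,g); d[:,300:]=0; n,l,st,ce=cv2.connectedComponentsWithStats((d>40).astype('uint8')); print([x.tolist() for x in st[1:] if x[4]>15])
```

```text
t 29.55 g [0.4489 0.1775 0.2808] yaw -89.3 tilt 9.22 F [-0.  -0.2 -0.6] w -0.002
[102, 102, 103, 103, 102, 101, 101, 103, 103, 103, 102, 95, 71, 56, 54, 50, 49, 48, 48, 52, 79, 113, 122, 123, 123, 124, 125, 124, 124, 115]
jig diff 20 0
handle 318 151 [160, 161, 161, 161, 158, 158, 157, 164, 142, 97, 5, 26, 40, 39, 35, 32, 31, 38, 32, 36, 29, 36, 30, 34, 29, 31, 33, 23, 28, 22, 37, 24, 27, 32, 36, 24, 30, 24, 25, 20, 144, 151, 150, 150, 152, 150, 150, 155, 154, 157, 153]
slot jaw/fence 336 76 [100, 100, 100, 104, 102, 101, 95, 99, 94, 96, 97, 85, 47, 33, 26, 26, 52, 78, 85, 92, 133, 134, 133, 136, 139, 141, 145, 142, 142, 143, 141, 140, 141, 144, 148, 147, 133, 90, 84, 95, 96, 96, 95, 94, 97, 98, 95, 100, 100, 101, 101]
keeper 315 33 [151, 153, 153, 152, 154, 156, 151, 154, 152, 144, 146, 144, 148, 152, 148, 147, 148, 148, 147, 150, 132, 126, 127, 128, 129, 115, 63, 52, 65, 66, 64, 62, 63, 63, 62, 60, 82, 142, 157, 101, 38, 40, 37, 45, 56, 66, 80, 101, 104, 102, 105]
[[81, 0, 34, 9, 247], [116, 0, 21, 8, 130], [285, 0, 15, 42, 330], [121, 41, 5, 6, 22], [132, 41, 6, 7, 30], [114, 76, 50, 29, 582], [164, 101, 133, 55, 1683], [203, 226, 42, 19, 496]]
```

```bash
python3 -c "
from cell import robot
print(robot.finish_job())"
```

```text
the job is handed in; nothing more can be done
None
```

I stood the fingered board in the slot and let go. Then I hooked the loop behind the keeper, swung the lever over centre and pressed it down to its stop. I handed the job in at about 29.6 s; it reports no verdict.

**Last checks:**
- **Jaw and board:** the slot measured about 29 mm against the 30 mm board, so the jaw is closed on it. I could not measure the clamping force itself.
- **Loop:** I saw the bar over the block behind the post before closing, and the jaw moved with the bar when I pulled it. The picture after the lever swing shows the loop still running to the keeper.
- **Lever:** after the pinched swing, the scene picture suggested it was still up by about 0.2 rad. I pressed it with closed fingertips and it met a hard stop. It then looked about 0 rad in the scene picture, with the jig otherwise unchanged.
- **Rest of the bench:** comparing the left part of the scene picture with the start showed only the arm, its shadow and the moved board. I did not check the right part, where the glue bottle and brush are, and never worked near them.

**Disagreements and excesses:**
- **Press force:** that press reached about 67 N vertically at the fingertips (about 78 N in all), more than I intended. It is below the 120 N wrist limit, and only the fingertips touched the lever.
- **Tool tilt:** the tool was tilted about 9° after leading the lever.
- **Jig position:** the slot looked about 4 mm narrower at the start than stated. I took this to be the jaw standing slightly closed.

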